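Load pivot pins into a ratchet drill jig, flats up

TASK

Load the drill jig: lift its bush plate by the black handle until the ratchet's pawl holds it on the top tooth, then lay every pivot pin that lies on the bench into V-rests of its own, tail to the back with the middle of its milled flat below the drill bush, and turn each pin until its flat faces straight up. Then lift the pawl clear by pressing its thumb tab down and holding it, so that the plate comes down and its bushes rest on the flats, and let the pawl spring back; do not knock over the tin or the sealant cartridge.

Things in the scene. Friction and masses are not known exactly. Their poses are not given: they have to be found in the camera images.
- jig: the drill jig, fixed on the bench: grey base 212 mm deep (x -0.107 to 0.105), 430 wide (y -0.225 to 0.205), 14 thick; three pairs of V-rests 130 mm apart; toothed rail on a column at the right and a round post at the left (205 mm high, x 0.03 to 0.08, y -0.19 and 0.19); an aluminium bush plate bridges them. Origin on the bench at the middle, 40 mm in front of the bush line; x away from the robot, y left, z up
- rail (a joint): height of the toothed rail and bush plate (0.6 kg) in m: 0 when the bush noses (16 mm wide) rest on upturned flats (75 mm above the bench), 0.006 on a round side, stops -0.008 and 0.067; teeth hold it at 0.012, 0.022 .. 0.062 (top tooth). Plate: 15 mm either side of the station line, 14 thick, underside 6 above the noses. Damped: lifting takes 6 N + 8 N per 0.1 m/s; released it sinks at 0.07 m/s
- lift_handle (a point): middle of the plate's lifting handle: a black horizontal bar along the jig's y, 13 mm thick, with 55 mm free between its two legs, 34 mm clear above the plate; it moves with the rail (136 mm above the bench at rail 0)
- pawl (a joint): angle of the sprung pawl in rad: 0 engaged (its beak under a tooth), it swings out to 0.13 by itself as each tooth passes upwards, and is clear of all teeth from about 0.16 on; 0.32 is its stop. The spring brings it back to 0
- thumb_tab (a point): middle of the top face of the pawl's steel thumb tab, 26 mm along the jig's x by 22 mm, at the right outside of the column, 85 mm above the bench, 58 mm outside the pivot and 30 mm in front of it; pressing it down by 12 to 16 mm (4 to 6 N) swings the pawl clear, 18 mm is the stop. Column and raised rail (up to 205 mm high) stand 50 mm to its left
- rest_left (a point): left station of the jig (seen from the robot): point on the axis of a seated pin, straight below its drill bush, 70 mm above the bench; a pin's origin belongs here to about 10 mm. Axes as the jig's. Two upright V-rests (90 degree V, 12 mm thick, open upwards, lips 66 mm above the bench): one 135 mm in front (-x) carries the front of the pin's body, one 33 mm behind carries the end of the tail
- rest_mid (a point): middle station, as rest_left. Between its two V-rests a seated pin is free all round: grip the body (x about -0.1) and tilt the gripper sideways about the pin's axis and it rolls in the rests; let go and grip again to roll it further. 40 degrees is clear on a side where the next station is empty, about 17 degrees towards a pin in the next station
- rest_right (a point): right station, as rest_left. With the plate on its top tooth the noses stand 62 mm above the level of upturned flats: bring the tail in under the plate from the front, high enough for the square neck (corners 24 mm from the axis) to pass over the front V-rest, then set the pin down
- pin_a: a steel pivot pin, 203 mm long, 0.3 kg: round body (32 mm in diameter, 84 long), square neck (34 square, 14 long), round tail (22 in diameter, 105 long) with a milled flat (40 long, 5 mm from the axis). Origin on the axis under the flat's middle, 50 mm from the tail's end; x towards the tail, z straight out of the flat. Body: x -0.153 to -0.069, neck to -0.055; centre of mass x -0.07. May be absent (None)
- pin_b: a pivot pin like pin_a, same origin and axes. The pins lie on the bench on a side of the square neck, tails away from the robot, axis about 17 mm above the bench (the body's front end touches it), the flat facing any way. May be absent (None)
- pin_c: a pivot pin like pin_a, same origin and axes. May be absent (None). A desk lamp overhangs the bench behind the pins, its shade about 0.48 m above it: stay low there; a steel toolbox 135 mm high stands at their right, from y -0.46 on, and a small tin beside it. The bench from x 0.40 to 0.65, y -0.06 to -0.40 is open, for pins to be laid down or moved apart
- small_tin: a small closed tin standing on the bench at the right, 57 mm in diameter, 72 mm high; origin under its centre; z up. Not to be knocked over
- sealant: a sealant cartridge standing at the far left of the bench, 50 mm in diameter, 298 mm high with its nozzle; origin under its centre; z up. Not to be knocked over

How it is judged:
By the outcome, as a careful person would: the job done as asked, in the order asked, and still so for the second after the job is handed in, with the robot touching nothing.
Of pin_a, pin_b, pin_c only 2 to 3 are there at a start; the rules pass over those that are not, and their reading is None.
At some moment in a run one of pin_a, pin_b, pin_c may be knocked a few centimetres aside while the robot is not near it.
Once in a run the grip may slacken for a moment while it holds something.
It also fails if it takes over 210 s, if anything falls off the work surface, if the arm or the gripper's body presses on something with over 40 N, if the wrist force passes 120 N, or if a joint passes its speed limit or range.

ROBOT

A 6-joint arm with a two-finger parallel gripper is mounted at the origin on a cart in front of the work surface, level with it; the furniture and walls round the work are solid. World frame = base frame: x ahead of the robot, y to its left, z up, the work surface at z = 0. Lengths are in m, angles in degrees, forces in N, time in s.
With the tool pointing down it reaches from about 0.375 to 0.825 m from the base axis. Payload 5.5 kg.
Tool frame: the origin (TCP) lies between the finger pads; the fingertips stand 8 mm ahead of it and the grasp point (between the pads) lies 11 mm behind it; x points along the fingers, y is the direction in which the jaws open and shut, and the axes are right-handed (so a half turn about x gives the same grasp; the last joint's range is limited). The gripper opens to 85 mm and grips with 20 to 120 N. Pads are 22 mm wide; open, the fingers measure 114 mm over their backs; the gripper's body (76 mm by 85 mm) begins 54 mm behind the grasp point. The pads swing forward as they close: fully open they stand 13 mm farther back than shut.
Start: joints at [71.391, 17.962, -2.699, 69.339, 0, 90], TCP at [0.191, 0.569, 0.239] pointing down, gripper open.
Joint ranges: [-152.73, 152.73], [-39.44, 99.34], [-58.76, 71.6], [-118.89, 123.64], [-81.53, 83.1], [-180, 180]. Speed limits (degrees/s): [136.94, 136.94, 172.46, 180, 180, 180].

INTERFACE

Orientations are given as [roll, pitch, yaw] about the fixed x, y, z axes, in that order (R = Rz(yaw) Ry(pitch) Rx(roll)).
In Python, from bench import * gives the robot as it stands. The module is installed in compiled form; this text tells all that it offers. Calls block until the motion is done:
- movep(position, orientation): joint-space move of the TCP to a pose.
- move_straight(position, max_speed=0.15, attitude=None, stop_force=None): straight line of the TCP; attitude=None keeps the orientation; max_speed is the mean speed in m/s. With stop_force (N) it stops when the force on the tool has changed by that much, and returns True; else False.
- move_joints(angles): joint-space move.
- open_jaws() and grasp(): open the fingers fully, or close them until they stop; the grip force is fixed at half the most.
- sleep(seconds).
- ik(position, orientation): joint angles nearest the present ones, or None.
- read_state(): the state.
- snapshot(name): name is "scene" or "side" or "wrist"; returns the picture (400x640x3 uint8, blue, green, red); there is no depth.
- get_calibration(name): a dict with "fov_y" (degrees; the focal length in pixels is half the picture's height over the tangent of half this angle, whatever the lens; pixels are square), "cx", "cy" (the principal point, pixels), "dist_coeffs" ([k1, k2, p1, p2, k3] as OpenCV has them; the pictures are not rectified), "rvec" (rotation vector, rad) and "tvec" (3), from world to camera coordinates, as OpenCV has them. Camera axes: x right, y down, z forward; pixel columns grow to the right and rows downward; lengths in m; the calibration is good to about 2 mm. A picture is of the moment at which its call begins: read the wrist's pose just before it. get_calibration takes no time and is no camera call; for the wrist camera it gives the pose at the moment of the call.
A pose or a line that the arm cannot do raises IKError and nothing moves.
- hand_in(): hands the job in, once; it reports no verdict.
The state is a dict: "time_s": time; "q": joint angles; "qvel": joint speeds; "tau": joint torques, N m; "tool_pos": TCP position; "tool_rot": TCP orientation; "contact_force": force on the tool from outside, world axes, zero at the start; "torque": the same for the moment, N m; "gripper_width": finger opening in m.
Only numpy, scipy, OpenCV 4.12 (cv2) and the standard library are available. Lean on these libraries where they do the work, as an engineer would, in place of code of your own. Each camera call takes 0.05 s, during which the arm holds its last target.

## Working session

There is one attempt and no reset: what is moved stays moved. The work goes in short steps, each a Python script; the robot and the scene stay as the last script left them, time stands still between calls to the robot, and variables do not carry over. Pictures are saved under pics/ and viewed, and the job is handed in when it is done.

```bash
mkdir -p pics; ls; python3 - <<'E'
from bench import *
import cv2
s=read_state(); print(s)
for n in ("scene","side","wrist"):
    im=snapshot(n); cv2.imwrite(f"pics/{n}0.png",im); print(n,get_calibration(n))
E
```

```text
pics
{'time_s': 0.0, 'q': array([ 7.13899917e+01,  1.80026723e+01, -2.75365678e+00,  6.93391848e+01,
       -6.76627565e-04,  9.00011520e+01]), 'qvel': array([-0.06394093, -0.00787315, -0.1047196 ,  0.00699734, -0.04672287,
        0.04493886]), 'tau': array([ 1.35345166e-03, -5.39591181e+01,  3.39746869e+01,  1.92873407e-02,
        2.39059000e-04, -5.93298477e-07]), 'tool_pos': array([0.19130188, 0.5681018 , 0.23845481]), 'tool_rot': array([ -89.59296742,   89.90448375, -108.20412718]), 'contact_force': array([ 1.02927587,  0.09624413, -0.31868285]), 'torque': array([-0.03655852,  0.02924572,  0.04168123]), 'gripper_width': 0.085622116500308}
scene {'fov_y': 47.839003190496385, 'cx': 321.5768743308271, 'cy': 196.42785500762295, 'dist_coeffs': array([-0.06641994,  0.        ,  0.        ,  0.        ,  0.        ]), 'rvec': array([ 1.92326183, -1.20239697,  0.59809534]), 'tvec': array([-0.18913075,  0.39383057,  1.41018835])}
side {'fov_y': 53.150186285538226, 'cx': 318.55099845879573, 'cy': 201.58811996428096, 'dist_coeffs': array([-0.05951074,  0.        ,  0.        ,  0.        ,  0.        ]), 'rvec': array([ 1.95036506, -0.64962197,  0.36969282]), 'tvec': array([-0.39009575,  0.27973334,  1.38515135])}
wrist {'fov_y': 59.147125162842, 'cx': 323.3311393340748, 'cy': 198.152356859135, 'dist_coeffs': array([0.02452977, 0.        , 0.        , 0.        , 0.        ]), 'rvec': array([-2.35226828, -1.69092808, -0.24494413]), 'tvec': array([-0.59983945, -0.03709675,  0.37776102])}
```

View pics/scene0.png

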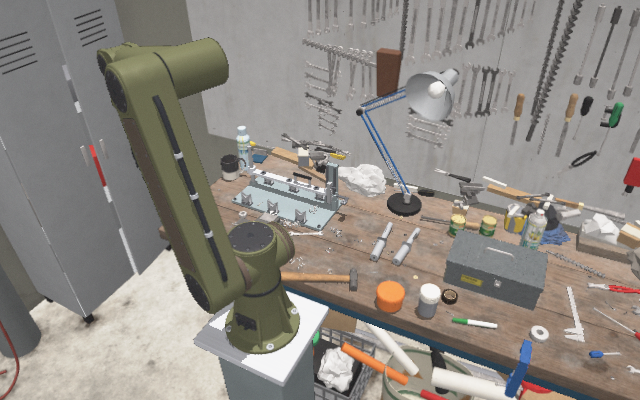

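View pics/side0.png

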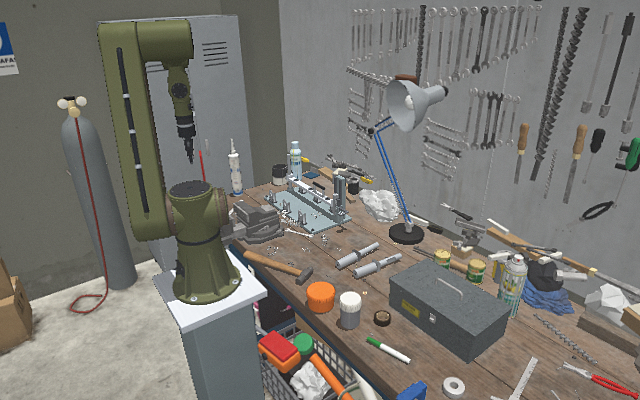

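View pics/wrist0.png

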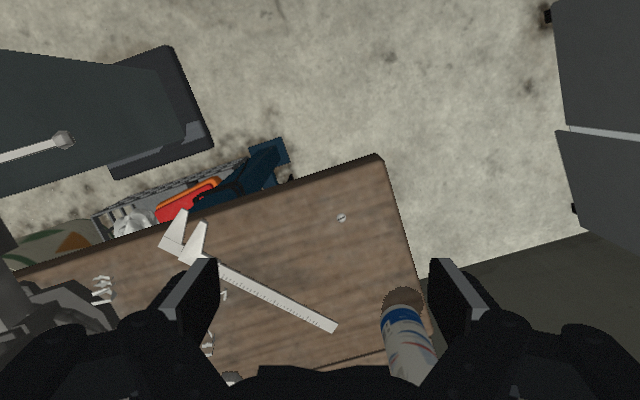

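```bash
cat > h.py <<'E'
from bench import *
import cv2, numpy as np, json
from scipy.spatial.transform import Rotation as Rn
def K(c):
    f=200/np.tan(np.radians(c["fov_y"]/2)); return np.array([[f,0,c["cx"]],[0,f,c["cy"]],[0,0,1.]])
def proj(c,P):
    return cv2.projectPoints(np.asarray(P,float).reshape(-1,1,3),c["rvec"],c["tvec"],K(c),c["dist_coeffs"])[0].reshape(-1,2)
def ray(c,uv):
    n=cv2.undistortPoints(np.asarray(uv,float).reshape(-1,1,2),K(c),c["dist_coeffs"]).reshape(-1,2)
    R=cv2.Rodrigues(c["rvec"])[0]; o=-R.T@c["tvec"]
    d=np.c_[n,np.ones(len(n))]@R; return o,d/np.linalg.norm(d,axis=1)[:,None]
def onz(c,uv,z):
    o,d=ray(c,uv); return o+d*((z-o[2])/d[:,2])[:,None]
def tri(cs,uvs):
    A=np.zeros((3,3));b=np.zeros(3)
    for c,uv in zip(cs,uvs):
        o,d=ray(c,[uv]);M=np.eye(3)-np.outer(d[0],d[0]);A+=M;b+=M@o
    return np.linalg.solve(A,b)
def Rt(rpy): return Rn.from_euler('xyz',rpy,degrees=True).as_matrix()
def rpy(R): return Rn.from_matrix(R).as_euler('xyz',degrees=True)
def shot(n,name,save=True):
    c=get_calibration(n); im=snapshot(n); 
    cv2.imwrite(f"pics/{name}.png",im)
    json.dump({k:np.asarray(v).tolist() for k,v in c.items()},open(f"pics/{name}.json","w"))
    return c,im
def load(name):
    c=json.load(open(f"pics/{name}.json")); c={k:(np.array(v) if isinstance(v,list) else v) for k,v in c.items()}
    return c,cv2.imread(f"pics/{name}.png")
def crop(name,x0,y0,x1,y1,s,out):
    im=cv2.imread(f"pics/{name}.png")[y0:y1,x0:x1]; cv2.imwrite(f"pics/{out}.png",cv2.resize(im,None,fx=s,fy=s,interpolation=cv2.INTER_CUBIC))
E
python3 - <<'E'
from h import *
for n in("scene","side","wrist"):
    c=get_calibration(n); json.dump({k:np.asarray(v).tolist() for k,v in c.items()},open(f"pics/{n}0.json","w"))
c=get_calibration("wrist"); s=read_state()
R=cv2.Rodrigues(c["rvec"])[0]; o=-R.T@c["tvec"]; T=Rt(s["tool_rot"])
print("cam in tool",T.T@(o-s["tool_pos"]),"axes\n",T.T@R.T, "o",o)
print(T)
crop("scene0",180,120,460,280,2.8,"sc0c"); crop("side0",210,130,530,340,2.5,"si0c")
c1,_=load("scene0");c2,_=load("side0")
print(onz(c1,[(238,205),(328,228),(376,255),(388,226),(400,262),(417,232),(428,315),(460,232),(487,234)],0.0))
E
```

```text
cam in tool [-0.13373013  0.00025624 -0.07218515] axes
 [[-7.60212858e-04 -2.84486017e-01  9.58679888e-01]
 [ 9.99999595e-01  2.45964996e-04  8.65968049e-04]
 [-4.82157497e-04  9.58680158e-01  2.84485715e-01]] o [0.12306867 0.59167492 0.37237321]
[[-4.06491487e-04  3.19145687e-01  9.47705580e-01]
 [-1.24814090e-03  9.47704758e-01 -3.19145945e-01]
 [-9.99999138e-01 -1.31260020e-03  1.31048672e-05]]
[[ 0.47340572  0.41739766  0.        ]
 [ 0.50212223  0.00888364  0.        ]
 [ 0.43959641 -0.21622132  0.        ]
 [ 0.61534385 -0.20017405  0.        ]
 [ 0.44256985 -0.30724981  0.        ]
 [ 0.62934409 -0.31452756  0.        ]
 [ 0.25177701 -0.46438599  0.        ]
 [ 0.70130088 -0.46661812  0.        ]
 [ 0.73444822 -0.56485914  0.        ]]
```

View pics/sc0c.png

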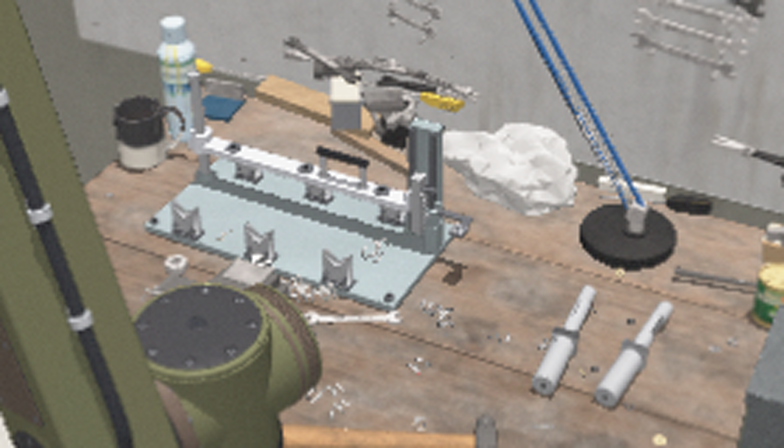

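View pics/si0c.png

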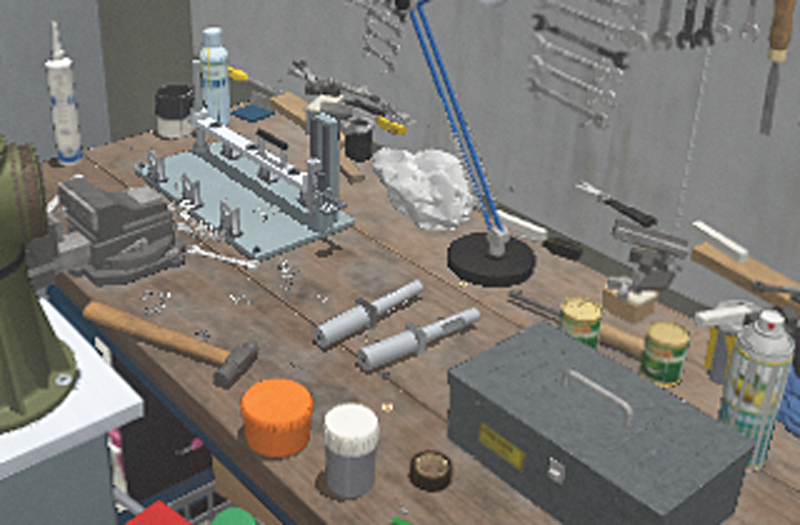

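```bash
python3 - <<'E'
from h import *
c2,_=load("side0");c1,_=load("scene0")
print("sealant",onz(c2,[(210+70/2.5,130+158/2.5)],0.0), "vise",onz(c2,[(210+90/2.5,130+280/2.5),(210+180/2.5,130+240/2.5)],0.0))
print("tin", onz(c2,[(210+580/2.5,130+345/2.5)],0.0), "jig front",onz(c2,[(210+140/2.5,130+170/2.5),(210+257/2.5,130+258/2.5)],0.014))
for p in [([0.48,0.2,0.36],-5),([0.42,-0.22,0.3],0)]:
    y=np.radians(p[1]); R=np.c_[[0,0,-1],[-np.sin(y),np.cos(y),0],[np.cos(y),np.sin(y),0]]
    print(ik(p[0],rpy(R)))
E
```

```text
sealant [[0.40756162 0.59390872 0.        ]] vise [[0.22833532 0.14935347 0.        ]
 [0.41088909 0.16936849 0.        ]]
tin [[ 0.70568103 -0.44670853  0.        ]] jig front [[0.47915378 0.42886824 0.014     ]
 [0.46776908 0.01924618 0.014     ]]
[22.61986495  8.05592136  0.32762362 82.27170226  0.         27.61986495]
[-27.64597536   3.24694189 -12.73312629  74.01993182   0.
 -27.64597536]<sys>:0: UserWarning: Gimbal lock detected. Setting third angle to zero since it is not possible to uniquely determine all angles.
```

```bash
cat >> h.py <<'E'
import warnings; warnings.filterwarnings("ignore")
def down(yaw):
    y=np.radians(yaw); return rpy(np.c_[[0,0,-1],[-np.sin(y),np.cos(y),0],[np.cos(y),np.sin(y),0]])
E
python3 - <<'E'
from h import *
s=read_state()
movep([0.17,0.50,0.40],s["tool_rot"])
movep([0.47,0.2,0.38],down(-5)); sleep(0.3)
shot("wrist","w1"); s=read_state(); print(s["time_s"],s["tool_pos"])
movep([0.40,-0.22,0.30],down(0)); sleep(0.3); shot("wrist","w2")
shot("side","si1"); shot("scene","sc1")
print(read_state()["time_s"])
E
```

```text
2.8 [0.46982654 0.20046929 0.38007891]
4.8417
```

View pics/w1.png

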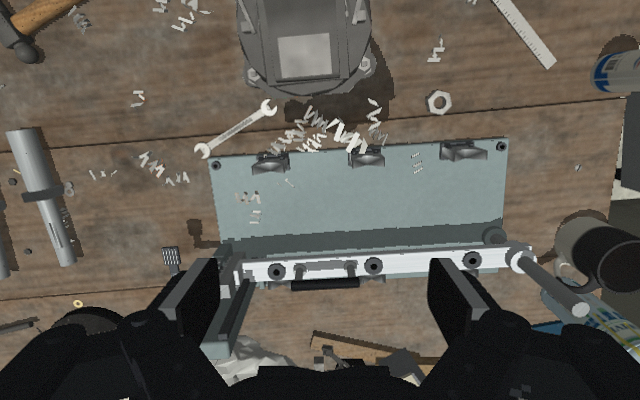

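View pics/w2.png

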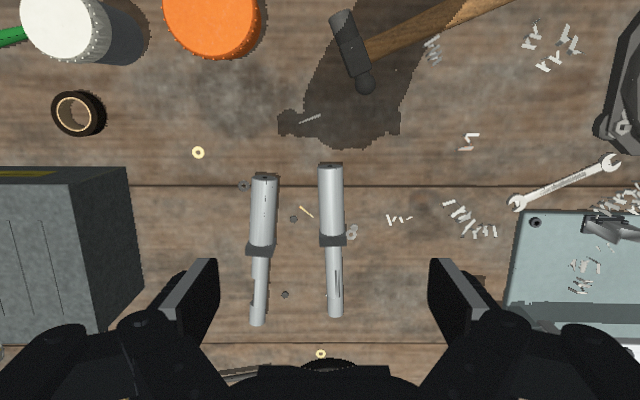

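View pics/si1.png

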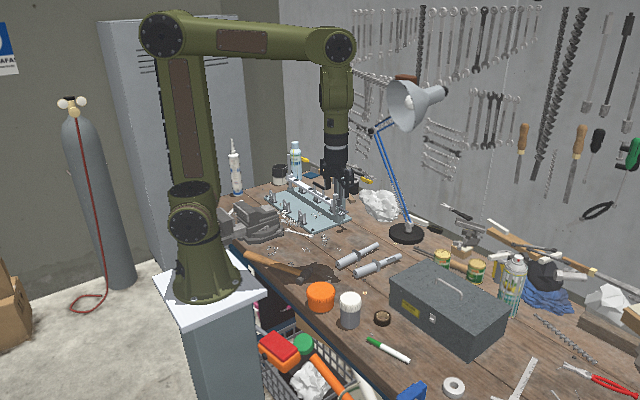

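```bash
python3 - <<'E'
from h import *
crop("w1",190,120,350,240,5,"w1a"); crop("w1",350,120,540,240,4.2,"w1b"); crop("w1",150,220,400,360,3.2,"w1c"); crop("w2",225,150,365,340,3.1,"w2a")
E
```

```text
(no output)
```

View pics/w1a.png

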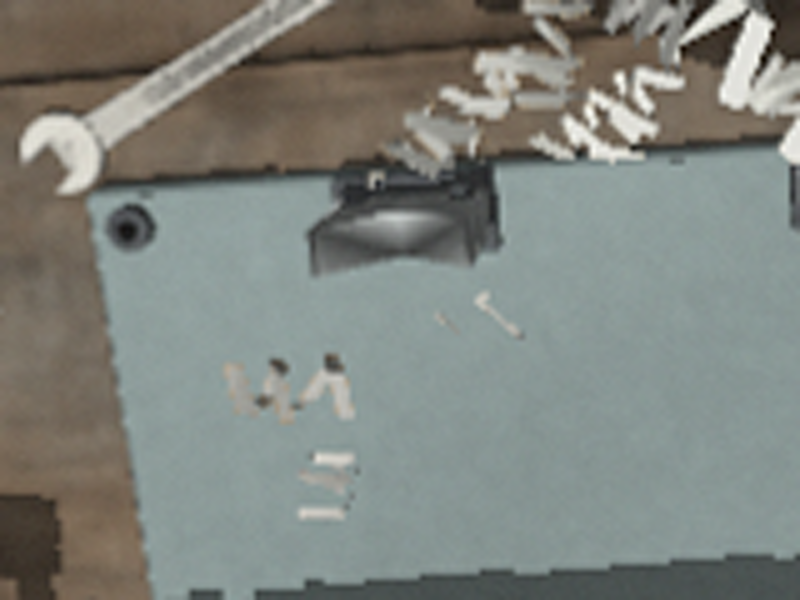

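View pics/w1b.png

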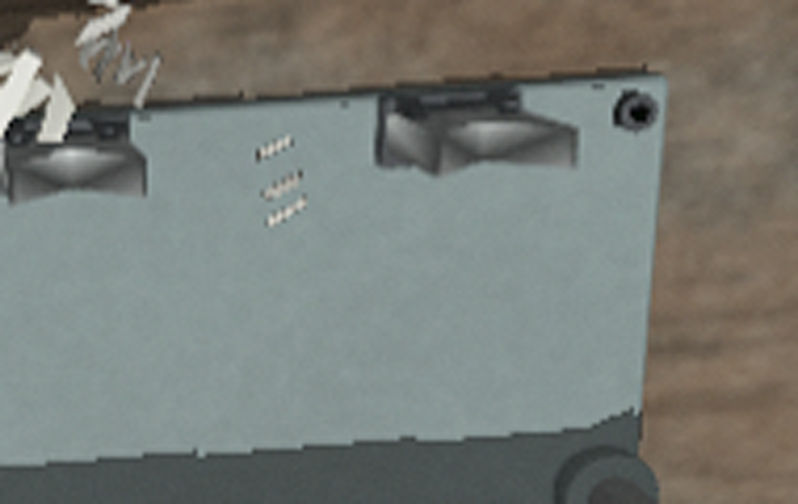

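View pics/w1c.png

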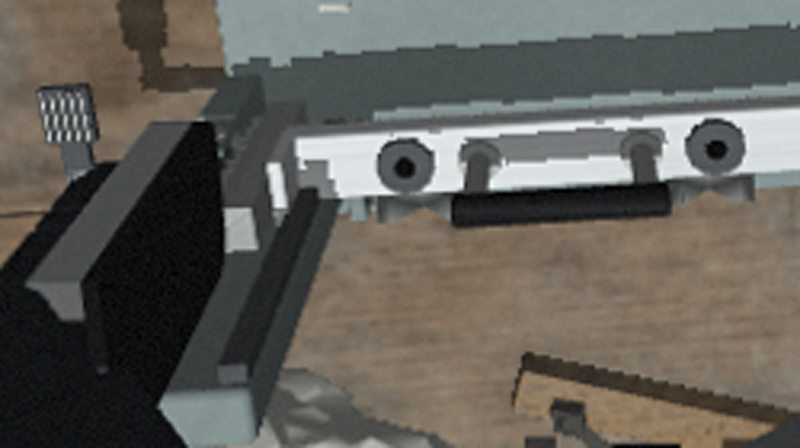

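View pics/w2a.png

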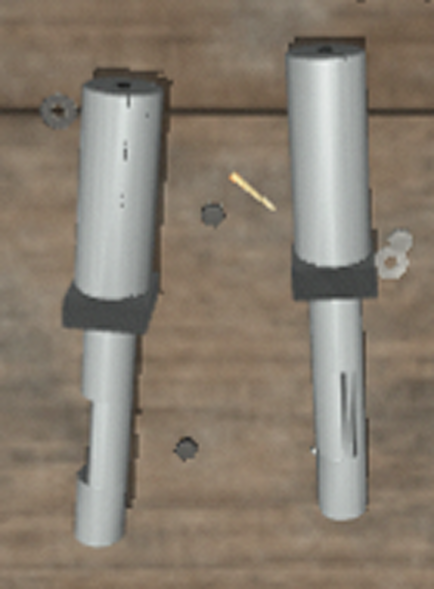

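```bash
cat >> h.py <<'E'
def jigT(x,y,yaw):
    R=Rn.from_euler('z',yaw,degrees=True).as_matrix(); return lambda P: np.asarray(P,float).reshape(-1,3)@R.T+[x,y,0]
E
python3 - <<'E'
from h import *
c,im=load("w1")
w=onz(c,[(208,158.4),(508.3,138.6)],0.014); d=w[1]-w[0]; print(w,np.linalg.norm(d[:2]))
yaw=np.degrees(np.arctan2(-d[0],d[1])); print(yaw)
R=Rn.from_euler('z',yaw,degrees=True).as_matrix()
o=(w.mean(0)-R@np.array([-0.107,-0.01,0.014])); print(o)
J=jigT(o[0],o[1],yaw)
def draw(name,s=1):
    c,im=load(name); im=cv2.resize(im,None,fx=s,fy=s)
    B=[(-.107,-.225,.014),(-.107,.205,.014),(.105,.205,.014),(.105,-.225,.014)]
    def pl(P,col,cl=True):
        p=proj(c,J(P))*s; cv2.polylines(im,[p.astype(int).reshape(-1,1,2)],cl,col,1)
    pl(B,(0,0,255))
    for y in (-.13,0,.13):
        for x in (-.095,.073): pl([(x-.006,y-.02,.066),(x+.006,y-.02,.066),(x+.006,y+.02,.066),(x-.006,y+.02,.066)],(0,255,0))
        pl([(0.04,y,0.0),(0.04,y,0.095)],(255,0,0))
    for y in (-.19,.19): pl([(.055,y,0.014),(.055,y,.205)],(255,0,255),False)
    return im
cv2.imwrite("pics/d1.png",draw("w1",1.25)); 
cv2.imwrite("pics/d2.png",cv2.resize(draw("si1",4)[400:1000,1000:1560],None,fx=1,fy=1)); 
cv2.imwrite("pics/d3.png",draw("sc1",4)[600:1000,840:1480])
E
```

```text
[[0.47281752 0.03577681 0.014     ]
 [0.48151898 0.46001835 0.014     ]] 0.4243307640233709
-1.1750075735560739
[5.84350817e-01 2.55701303e-01 1.21430643e-17]
```

View pics/d1.png

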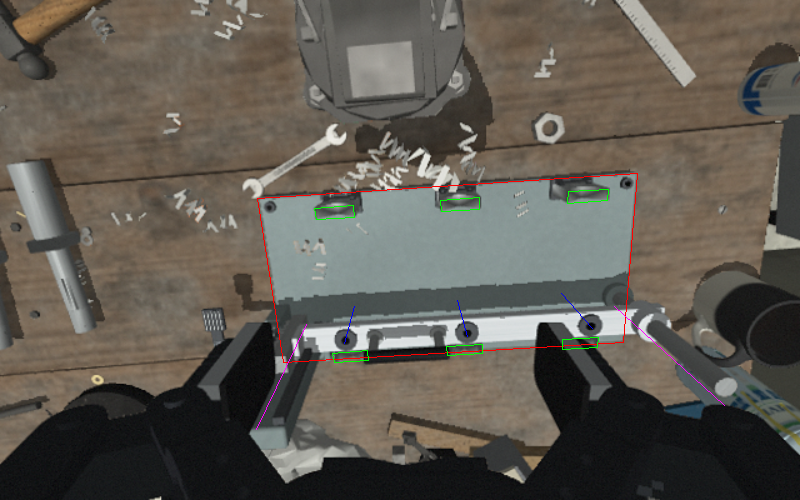

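View pics/d2.png

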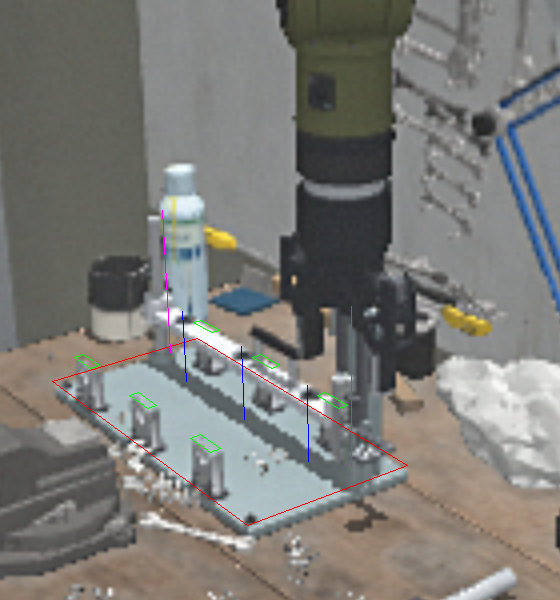

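View pics/d3.png

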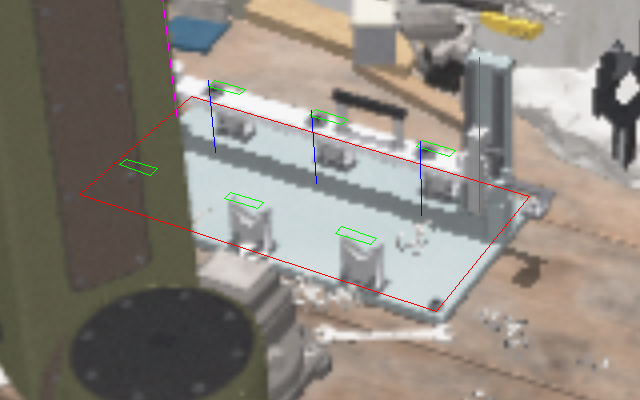

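```bash
python3 - <<'E'
from h import *
c1,_=load("w1");c2,_=load("si1");c3,_=load("sc1");cw,_=load("w2")
a=((291.3+359.4)/2,(285.6+281.6)/2)
for s in ([c1,c2],[c1,c3],[c1,c2,c3]):
    uv=[a,(318.8,185.8),(302.3,176.3)]
    print("handle",tri(s,[uv[0]]+([uv[1]] if s[1] is c2 else [uv[2]])+([uv[2]] if len(s)==3 else [])))
J=jigT(0.58435,0.2557,-1.175)
print("stations",J([(0.04,y,.07) for y in(.13,0,-.13)]))
m=lambda p:(225+p[0]/3.1,150+p[1]/3.1)
for P in ([(124,88),(113,292),(101,538)],[(328,50),(335,262),(342,511)]):
    w=onz(cw,[m(p) for p in P],0.019); d=w[2]-w[0]; print(w,np.linalg.norm(d),np.degrees(np.arctan2(d[1],d[0])))
E
```

```text
handle [0.6255253  0.19024411 0.12130081]
handle [0.63001378 0.18916755 0.11543158]
handle [0.62600971 0.18865497 0.12035581]
stations [[0.62700739 0.38485242 0.07      ]
 [0.62434159 0.25487975 0.07      ]
 [0.62167579 0.12490709 0.07      ]]
[[ 0.42669915 -0.28940793  0.019     ]
 [ 0.51286005 -0.29782794  0.019     ]
 [ 0.63039128 -0.30857414  0.019     ]] 0.20459185520027487 -5.3753618438875765
[[ 0.41154262 -0.21011254  0.019     ]
 [ 0.499504   -0.20658758  0.019     ]
 [ 0.61673375 -0.202452    0.019     ]] 0.20533408178647575 2.138068667677571
```

```bash
python3 - <<'E'
from h import *
J=jigT(0.58435,0.2557,-1.175)
h=J([(0.04,-0.065,0)])[0]; A=down(-91.2)
print(ik([h[0],h[1],0.25],A))
movep([0.45,0.0,0.33],down(-45))
movep([h[0],h[1],0.25],A)
print(move_straight([h[0],h[1],0.115],0.12,stop_force=15))
grasp(); s=read_state(); print(s["time_s"],s["gripper_width"],s["tool_pos"],s["contact_force"])
f=move_straight([h[0],h[1],0.115+0.0735],0.05,stop_force=35); s=read_state(); print(f,s["tool_pos"],s["contact_force"])
E
```

```text
[ 16.95125277  23.46068256   6.48388047  73.0231979    0.
 108.15125277]
False
9.0167 0.01117148031109058 [0.6215181  0.18994344 0.11513242] [-4.70805029 -0.7534814   4.49677512]
False [0.62160961 0.18990089 0.1903022 ] [-8.33419437  1.82777269 -6.3485682 ]
```

```bash
python3 - <<'E'
from h import *
s=read_state(); p=s["tool_pos"]
f=move_straight([p[0],p[1],p[2]-0.010],0.03,stop_force=12); s=read_state(); print(f,s["tool_pos"],s["contact_force"])
shot("side","si2"); shot("scene","sc2"); crop("si2",250,130,400,260,5,"si2c"); crop("sc2",210,130,370,250,5,"sc2c")
E
```

```text
True [0.62149557 0.1899806  0.18474832] [-0.57850354  0.46205801  5.42724463]
```

View pics/si2c.png

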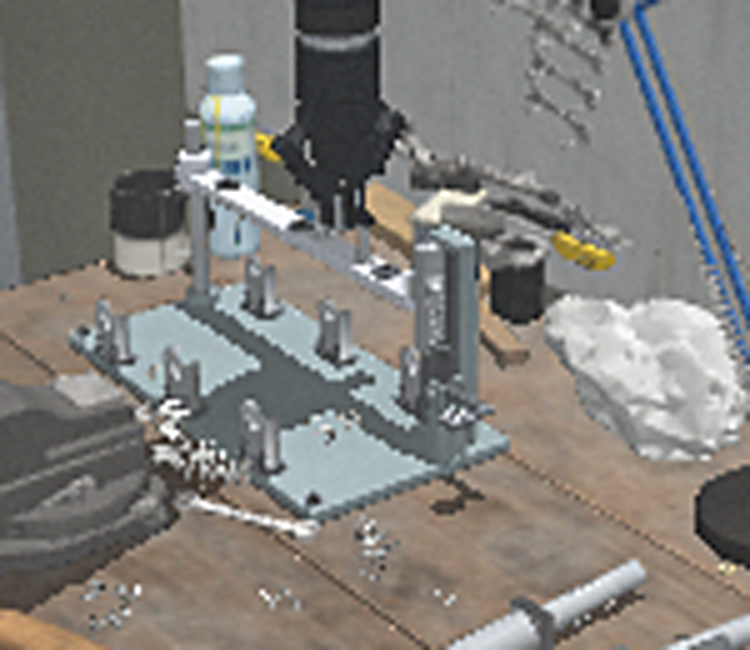

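View pics/sc2c.png

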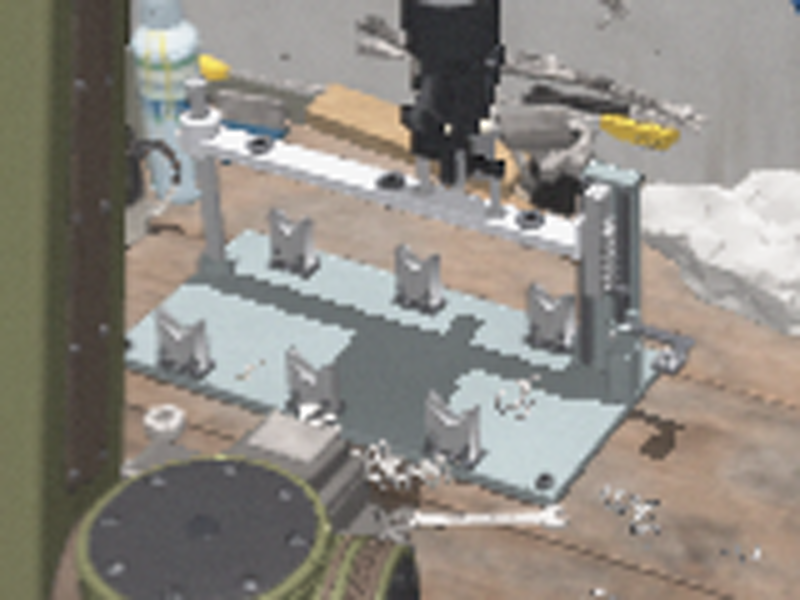

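```bash
python3 - <<'E'
from h import *
open_jaws(); s=read_state(); p=s["tool_pos"]
move_straight([p[0],p[1],0.27],0.15)
movep([0.45,0.0,0.30],down(-45))
movep([0.43,-0.18,0.22],down(0)); sleep(0.3); shot("wrist","w3")
movep([0.43,-0.33,0.22],down(0)); sleep(0.3); shot("wrist","w4")
print(read_state()["time_s"])
crop("w3",180,150,380,340,4,"w3c"); crop("w4",260,150,460,340,4,"w4c")
E
```

```text
15.9667
```

View pics/w3.png

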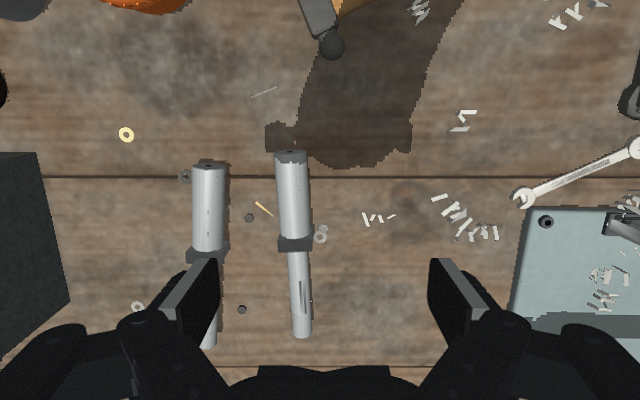

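View pics/w4.png

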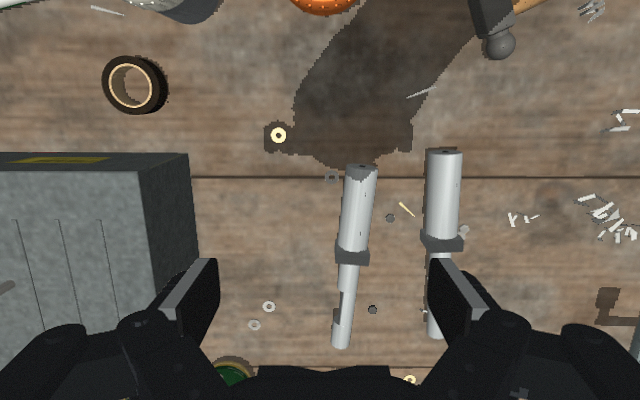

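```bash
python3 - <<'E'
from h import *
crop("w3",255,235,345,345,6.5,"a1"); crop("w4",310,230,390,350,6.5,"a2")
E
```

```text
(no output)
```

View pics/a1.png

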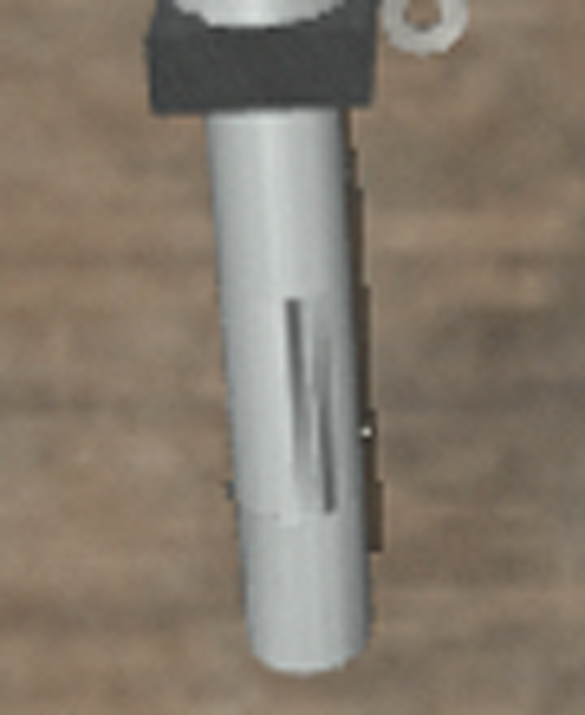

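View pics/a2.png

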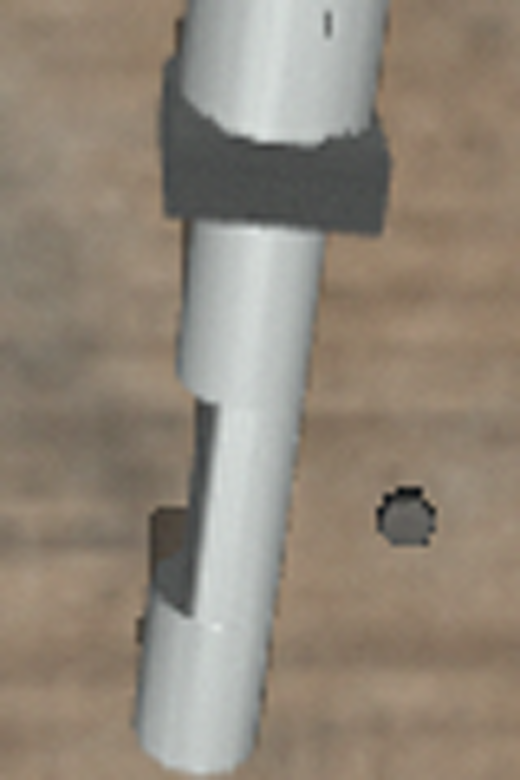

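```bash
python3 - <<'E'
from h import *
c1,_=load("w1");c3,_=load("sc2")
# plate on vise: w1 corner far-right (330,76), far-left(282,78); scene: sc2c plate corners near (345,440)?->
for a,b in (((331,76),(345,440)),((281,79),(320,470))):
    uv=(210+b[0]/5,130+b[1]/5); print(tri([c1,c3],[a,uv]))
print(onz(c1,[(250,80),(300,98),(360,95),(375,60)],0.05), onz(c1,[(250,80),(300,98),(360,95),(375,60)],0.1))
for y,n in((0.13,'L'),(-.13,'R')):
    J=jigT(0.58435,0.2557,-1.175); 
    for al in(-40,0,40):
        for dx in(-.085,0):
            g=J([(0.04-.09+dx,y,0.105)])[0]
            R=Rt([0,0,-1.175])@Rn.from_euler('x',al,degrees=True).as_matrix()@Rt([0,0,1.175])@Rt(down(-1.175))
            q=ik(g+0.011*R[:,0],rpy(R)); print(n,al,dx,None if q is None else np.round(q))
E
```

```text
[0.39336733 0.19512057 0.06373082]
[0.37257585 0.16409142 0.06347371]
[[0.37465378 0.11780781 0.05      ]
 [0.40120287 0.17749794 0.05      ]
 [0.40409467 0.25322169 0.05      ]
 [0.3647792  0.27374631 0.05      ]] [[0.37716442 0.12742161 0.1       ]
 [0.40085137 0.18067681 0.1       ]
 [0.40343141 0.24823712 0.1       ]
 [0.36835437 0.26654906 0.1       ]]
L -40 -0.085 [ 52.  50.  20.  93. -23.  60.]
L -40 0 [ 47.  57.  32.  98. -25.  56.]
L 0 -0.085 [ 41.  23. -15.  52.   0.  42.]
L 0 0 [36. 29. -5. 55.  0. 37.]
L 40 -0.085 [ 23.  14. -41.  16.  36.  30.]
L 40 0 [ 19.  22. -30.  22.  37.  26.]
R -40 -0.085 [ 36.  30. -17.  70. -31.  45.]
R -40 0 [ 31.  36.  -6.  72. -33.  40.]
R 0 -0.085 [ 16.  10. -33.  47.   0.  17.]
R 0 0 [ 13.  18. -22.  49.   0.  15.]
R 40 -0.085 [ -9.  16. -38.  43.  40. -10.]
R 40 0 [ -8.  23. -27.  46.  40.  -9.]
```

```bash
python3 - <<'E'
from h import *
c,_=load("w3"); print(proj(c,[[.4115,-.2101,.019],[.6167,-.2025,.019]])); 
c,_=load("w4"); print(proj(c,[[.4267,-.2894,.019],[.6304,-.3086,.019]])); 
E
```

```text
[[290.91166822 151.53511635]
 [302.22188964 334.58150701]]
[[364.00021755 167.45289769]
 [340.8193164  345.14565289]]
```

```bash
cat >> h.py <<'E'
JX,JY,JYAW=0.58435,0.2557,-1.175
J=jigT(JX,JY,JYAW)
def att(al,yaw=JYAW):
    Z=Rt([0,0,yaw]); return Z@Rn.from_euler('x',al,degrees=True).as_matrix()@Z.T@Rt(down(yaw))
def gp(axis,al,d,yaw=JYAW):
    """TCP pose for an axis point (world), tilt al, TCP d ahead of axis"""
    R=att(al,yaw); return np.asarray(axis)+d*R[:,0], rpy(R)
def st(m=""):
    s=read_state(); print(m,"t%.1f"%s["time_s"],"p",np.round(s["tool_pos"],4),"F",np.round(s["contact_force"],1),"w%.4f"%s["gripper_width"]); return s
def pick(tail,yaw,xg=-0.09,z=0.012):
    u=np.array([np.cos(np.radians(yaw)),np.sin(np.radians(yaw)),0]); g=np.array([tail[0],tail[1],0])+u*(xg-0.05); g[2]=z
    A=down(yaw); movep(g+[0,0,0.10],A); print(move_straight(g,0.12,stop_force=12)); st("at")
    grasp(); st("grasped"); move_straight(g+[0,0,0.2],0.15); return st("up")
E
python3 - <<'E'
from h import *
pick((.6167,-.2025),2.1)
shot("wrist","w5"); shot("scene","sc5")
E
```

```text
False
at t17.7 p [ 0.4774 -0.2082  0.0127] F [-0.2  0.8 -0.4] w0.0852
grasped t18.2 p [ 0.4771 -0.2081  0.0127] F [-1.3 -0.5  6.4] w0.0301
up t19.7 p [ 0.4762 -0.2073  0.211 ] F [-0.1  0.3 -3.7] w0.0297
```

View pics/w5.png

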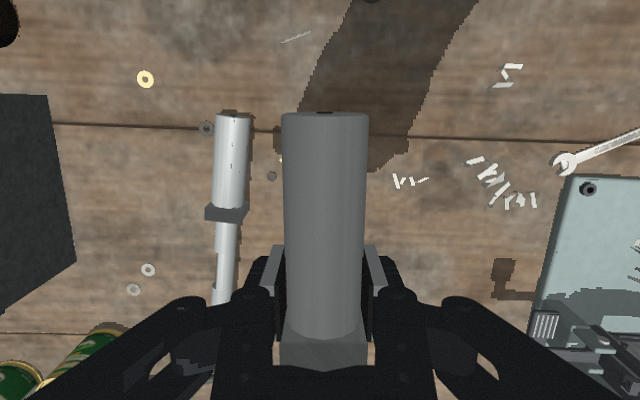

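```bash
python3 - <<'E'
from h import *
D=0.0045; Y=0.13; XG=-0.09
movep([0.40,0.05,0.27],down(0))
a=J([(0.04+XG-.085,Y,0.25)])[0]; p,A=gp(a,0,D); movep(p,A); st("pre")
a=J([(0.04+XG-.085,Y,0.106)])[0]; p,A=gp(a,40,D); 
p2=p+[0,0,0.1]; movep(p2,A); st("tilt"); move_straight(p,0.15); st("low")
shot("wrist","w6"); shot("side","si6"); shot("scene","sc6")
crop("si6",230,130,380,260,5,"si6c");
E
```

```text
pre t22.2 p [0.4526 0.3871 0.2456] F [-0.1 -0.6 -2.7] w0.0299
tilt t22.8 p [0.4534 0.3902 0.2035] F [ 0.6  0.3 -3.4] w0.0299
low t23.7 p [0.4529 0.3924 0.1035] F [ 0.7  0.2 -1.7] w0.0300
```

View pics/w6.png

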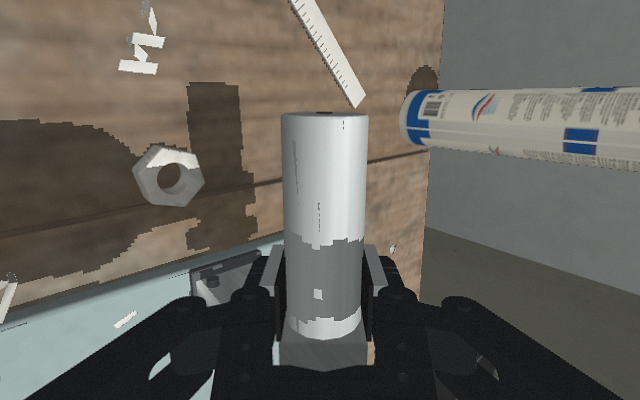

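View pics/si6c.png

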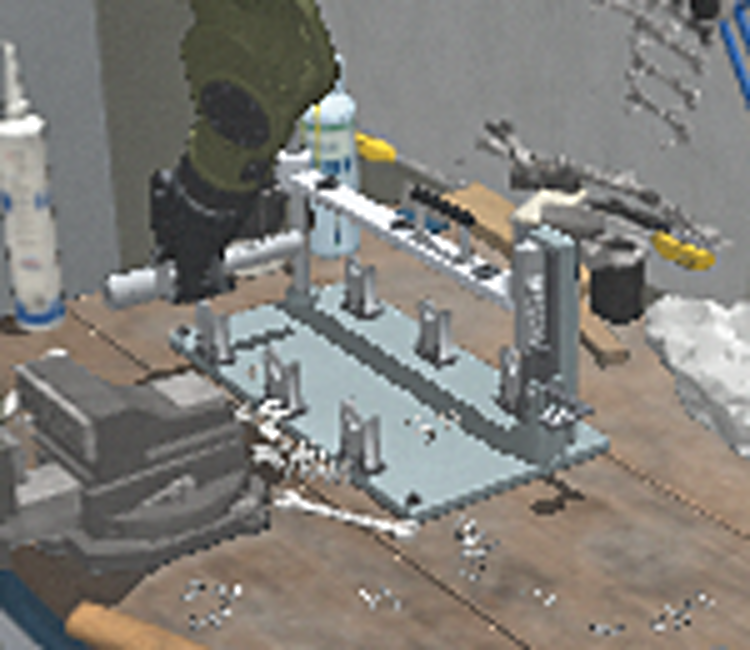

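```bash
python3 - <<'E'
from h import *
D=0.0045; Y=0.13; XG=-0.09
p,A=gp(J([(0.04+XG,Y,0.106)])[0],40,D); print(p)
print(move_straight(p,0.1,stop_force=15)); sleep(0.3); st("in")
p,A=gp(J([(0.04+XG,Y,0.068)])[0],40,D); print(p)
print(move_straight(p,0.04,stop_force=8)); st("down")
shot("scene","sc7"); shot("side","si7"); crop("si7",230,130,380,260,5,"si7c"); crop("sc7",170,110,330,240,5,"sc7c")
E
```

```text
[0.53708563 0.38958991 0.1025528 ]
False
in t25.1 p [0.5367 0.3897 0.1026] F [ 0.2  0.  -4.1] w0.0304
[0.53708563 0.38958991 0.0645528 ]
True
down t25.9 p [0.5367 0.3893 0.0677] F [-0.6 -2.9  4.1] w0.0296
```

View pics/sc7c.png

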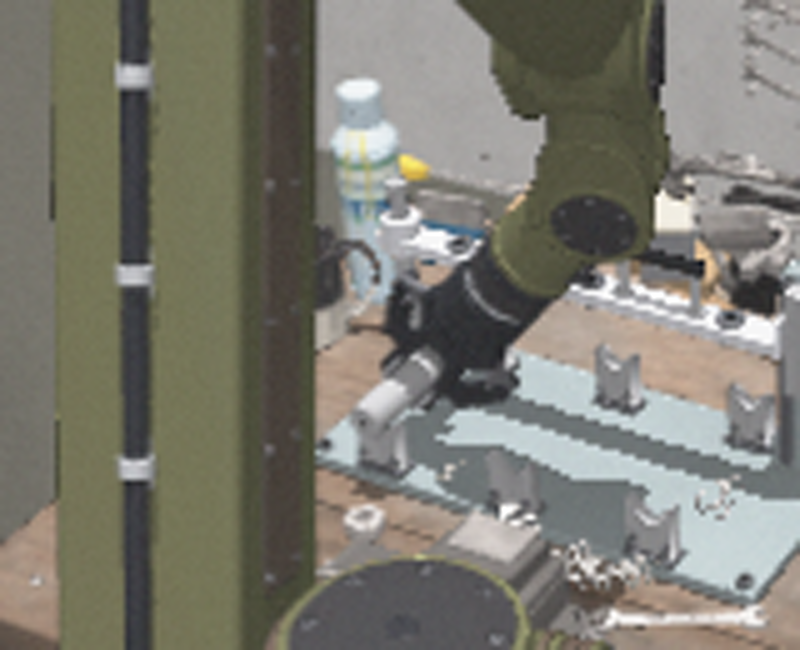

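View pics/si7c.png

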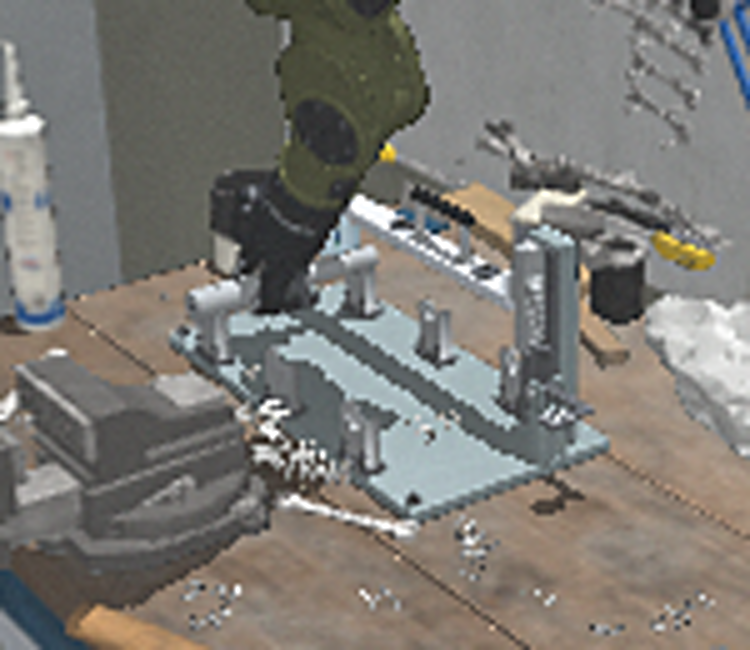

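```bash
cat >> h.py <<'E'
def patt(pitch,al=0,yaw=JYAW):
    "tool pitched so it points forward by pitch deg"
    Z=Rt([0,0,yaw]); return Z@Rn.from_euler('y',-pitch,degrees=True).as_matrix()@Z.T@Rt(down(yaw))
CT=np.array([-0.1337,0.0003,-0.0722])
def look(target,pitch,dist,name,lat=0,tiltax=0):
    """put wrist camera so its optical axis hits target"""
    R=patt(pitch); f=R@np.array([0.9587,0.0009,0.2845])  # optical axis in world
    cam=np.asarray(target)-dist*f; p=cam-R@CT
    movep(p,rpy(R)); sleep(0.3); return shot("wrist",name)
E
python3 - <<'E'
from h import *
open_jaws(); s=st("open"); R=Rt(s["tool_rot"]); 
move_straight(s["tool_pos"]-0.10*R[:,0],0.2); st()
t=J([(0.03,0.13,0.075)])[0]
R=patt(30); f=R@np.array([0.9587,0.0009,0.2845]); p=t-0.25*f-R@CT; print(f,p,ik(p,rpy(R)))
look(t,30,0.25,"w8"); st()
E
```

```text
open t26.6 p [0.5354 0.3887 0.0661] F [-0.1 -0.6  0.2] w0.0855
 t27.2 p [0.5343 0.3247 0.1425] F [ 0.1  0.3 -1.5] w0.0851
[ 0.72560008 -0.01398223 -0.68800855] [0.56495315 0.38560007 0.16731454] [ 43.94260476  13.44698309 -25.8902014   28.4963686  -20.74922234
  41.00982732]
 t28.6 p [0.5654 0.3847 0.167 ] F [ 0.4 -0.4  0.9] w0.0851
```

View pics/w8.png

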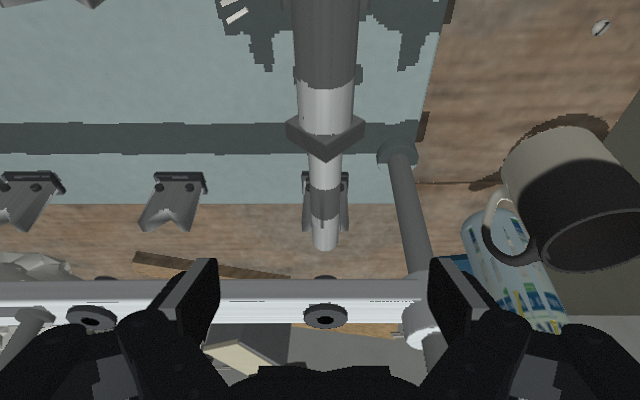

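```bash
python3 - <<'E'
from h import *
crop("w8",275,100,375,260,5,"w8c")
c,_=load("w8"); print(proj(c,J([(0.09,.13,.07),(0.04,.13,.07),(-.015,.13,.07),(-.113,.13,.07)])))
E
```

```text
[[325.08766759 243.36186685]
 [325.24678955 203.01948749]
 [325.48465005 143.29286486]
 [326.25148087 -44.90669792]]
```

View pics/w8c.png

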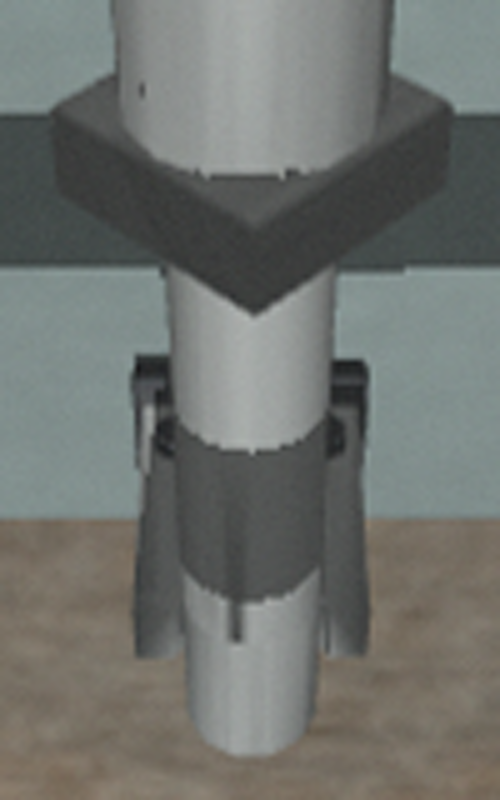

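```bash
cat >> h.py <<'E'
def roll(y,a0,a1,d=0.004,xg=-0.09,z=0.0705,dy=0.0,step=22,back=0.09,approach=True):
    ax=J([(0.04+xg,y+dy,z)])[0]
    p,A=gp(ax,a0,d-back); movep(p,A)
    p,A=gp(ax,a0,d); print("hit",move_straight(p,0.12,stop_force=15)); st("in")
    grasp(); st("grip")
    n=max(1,int(np.ceil(abs(a1-a0)/step)))
    for a in np.linspace(a0,a1,n+1)[1:]:
        p,A=gp(ax,a,d); move_straight(p,0.1,attitude=A)
    s=st("rolled")
    open_jaws(); p,A=gp(ax,a1,d-back); move_straight(p,0.2); st("out")
E
python3 - <<'E'
from h import *
roll(0.13,-25,40)
t=J([(0.03,0.13,0.075)])[0]
look(t,30,0.25,"w9"); st(); crop("w9",275,100,375,260,5,"w9c")
E
```

```text
hit False
in t30.5 p [0.5374 0.3855 0.0679] F [-1.2  0.3  0.7] w0.0853
grip t31.0 p [0.5373 0.3848 0.0677] F [-1.1 -1.6  5.3] w0.0301
rolled t32.6 p [0.5382 0.3878 0.0677] F [ -8.3 -27.   27.1] w0.0300
out t33.8 p [0.536  0.3314 0.1362] F [ 0.1 -0.4 -0.9] w0.0854
 t35.1 p [0.5654 0.3846 0.167 ] F [-0.8  0.1 -0.1] w0.0850
```

View pics/w9c.png

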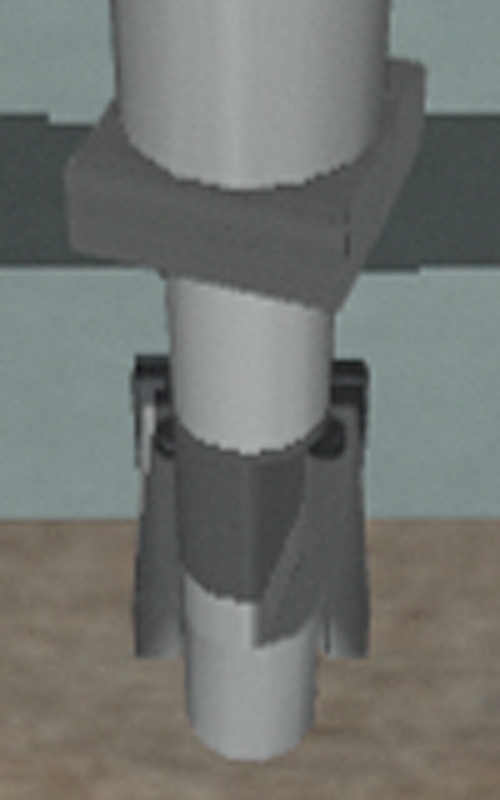

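```bash
python3 - <<'E'
from h import *
roll(0.13,-25,37,z=0.072)
t=J([(0.03,0.13,0.075)])[0]
look(t,30,0.25,"w10"); st(); crop("w10",275,100,375,260,5,"w10c")
E
```

```text
hit False
in t37.0 p [0.5374 0.3855 0.0694] F [-0.6  0.1  0.2] w0.0854
grip t37.5 p [0.5371 0.3853 0.0689] F [-0.3  1.4  4.5] w0.0300
rolled t39.1 p [0.538  0.3869 0.0687] F [ -7.9 -27.9  26.8] w0.0298
out t40.2 p [0.5361 0.3349 0.1405] F [-0.7  0.4  0. ] w0.0854
 t41.5 p [0.5654 0.3846 0.167 ] F [ 0.9 -0.2  0.4] w0.0854
```

View pics/w10c.png

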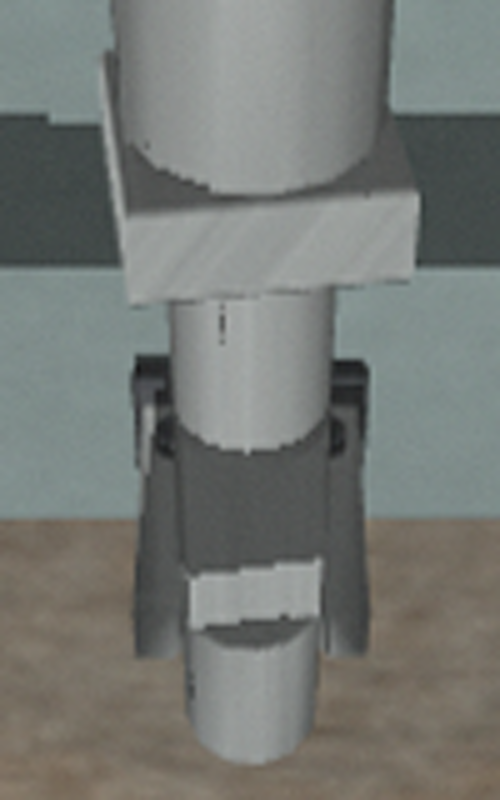

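```bash
cat >> h.py <<'E'
from scipy.optimize import least_squares
def fitroll(name,sy,pts,uv,r0=0):
    """pts in pin frame, fit roll + position in jig station frame"""
    c,_=load(name); pts=np.array(pts,float); uv=np.array(uv,float)
    def f(v):
        P=pts@Rn.from_euler('x',v[0],degrees=True).as_matrix().T+[0.04+v[1],sy+v[2],0.07+v[3]]
        return np.r_[(proj(c,J(P))-uv).ravel(), np.array(v[2:4])/0.002]
    r=least_squares(f,[r0,0,0,0],x_scale=[10,.01,.01,.01]); return r.x,r.fun
NECK=[(-.069,-.017,.017),(-.069,.017,.017),(-.055,-.017,.017),(-.055,.017,.017)]
FL=[(.02,-.0098,.005),(.02,.0098,.005)]
E
python3 - <<'E'
from h import *
m=lambda P:[(275+a/5,100+b/5) for a,b in P]
print(fitroll("w10",.13,NECK,m([(130,218),(418,192),(130,302),(413,278)])))
print(fitroll("w10",.13,FL,m([(200,631),(318,617)])))
print(fitroll("w10",.13,NECK+FL,m([(130,218),(418,192),(130,302),(413,278),(200,631),(318,617)])))
E
```

```text
(array([-7.99946344e+00,  3.05543597e-04,  3.92939393e-05, -2.02634820e-03]), array([-9.31195431e-01, -9.17622718e-01,  7.08940833e-01, -9.11339805e-01,
        2.38825065e-01,  1.28359665e+00,  4.73458140e-04,  8.57227169e-01,
        1.96469696e-02, -1.01317410e+00]))
(array([-9.18535196e+00, -1.07260207e-04,  4.36956035e-04, -4.44198294e-04]), array([-0.78606381,  0.22295192,  0.70785484, -0.16256044,  0.21847802,
       -0.22209915]))
(array([-7.71560837e+00, -3.17163455e-04,  2.05277222e-04, -1.03236707e-03]), array([-0.9330677 , -0.79378482,  1.08918742, -0.63940987,  0.24313582,
        1.50065474,  0.35258323,  1.22394632, -1.28761203, -0.77994588,
        0.28739716, -0.65616633,  0.10263861, -0.51618354]))
```

```bash
python3 - <<'E'
from h import *
roll(0.13,-4,4.5,z=0.0715)
t=J([(0.03,0.13,0.075)])[0]
look(t,30,0.25,"w11"); st(); crop("w11",275,100,375,260,5,"w11c")
E
```

```text
hit False
in t43.1 p [0.5374 0.3869 0.0684] F [ 0.1 -0.4  0.9] w0.0854
grip t43.6 p [0.5374 0.3858 0.0683] F [-0.7 -2.8  5. ] w0.0299
rolled t44.0 p [0.5375 0.386  0.0683] F [-0.8 -3.4  6.7] w0.0299
out t45.1 p [0.5366 0.3798 0.1566] F [-0.2 -1.1 -0.6] w0.0851
 t46.0 p [0.5659 0.3853 0.1672] F [0.5 0.2 0.2] w0.0853
```

View pics/w11c.png

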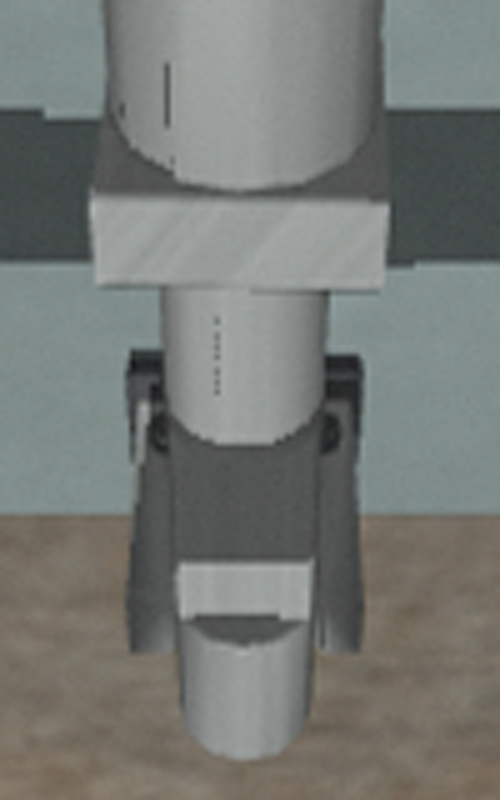

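```bash
python3 - <<'E'
from h import *
m=lambda P:[(275+a/5,100+b/5) for a,b in P]
v,r=fitroll("w11",.13,NECK+FL,m([(90,192),(390,203),(97,283),(385,288),(180,618),(310,620)])); print(np.round(v,4),np.round(r,1))
v,r=fitroll("w11",.13,NECK,m([(90,192),(390,203),(97,283),(385,288)])); print(np.round(v,4),np.round(r,1))
# next: pins view
movep([0.45,0.2,0.25],down(0)); movep([0.40,-0.22,0.28],down(0)); sleep(.3); shot("wrist","w12"); st()
c,_=load("w12"); print(proj(c,[[.4267,-.2894,.019],[.6304,-.3086,.019]]))
E
```

```text
[ 2.5125e+00 -1.1000e-03  2.0000e-04 -1.0000e-04] [-0.2 -0.3  0.4 -1.  -0.1  0.7 -0.   1.3  0.1 -0.6 -0.3 -0.2  0.1 -0.1]
[ 2.5667e+00 -6.0000e-04  2.0000e-04 -9.0000e-04] [-0.1 -0.4  0.3 -1.1 -0.   0.5 -0.2  1.1  0.1 -0.5]
 t48.9 p [ 0.4002 -0.2196  0.28  ] F [ 0.5  0.1 -0.4] w0.0852
[[262.1920968  182.5127374 ]
 [254.74637096 333.28662182]]
```

View pics/w12.png

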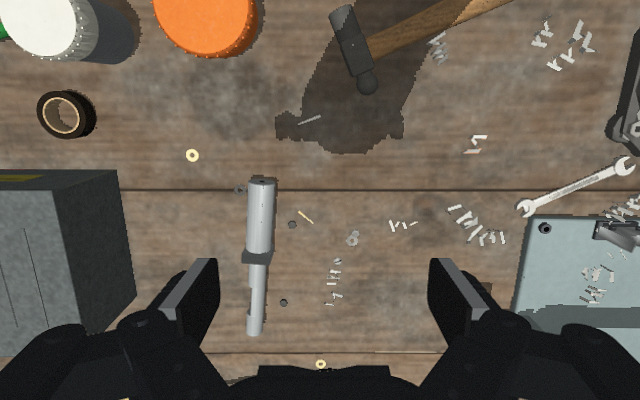

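```bash
python3 - <<'E'
from h import *
pick((.6302,-.3086),-5.4)
D=0.0045; Y=-0.13; XG=-0.09
movep([0.42,-0.05,0.27],down(0))
p,A=gp(J([(0.04+XG-.085,Y,0.106)])[0],-40,D); 
movep(p+[0,0,0.12],A); st("tilt"); shot("wrist","w13")
move_straight(p,0.15); sleep(.2); st("low"); shot("side","si13"); crop("si13",230,110,380,260,5,"si13c")
E
```

```text
False
at t50.7 p [ 0.4915 -0.2958  0.013 ] F [ 0.   0.4 -0.1] w0.0852
grasped t51.3 p [ 0.4911 -0.2961  0.0128] F [-2.5 -1.9  5.8] w0.0301
up t52.7 p [ 0.4902 -0.2951  0.2109] F [ 0.8  0.4 -3. ] w0.0302
tilt t54.7 p [0.4472 0.1253 0.2219] F [-0.1 -0.7 -4.6] w0.0300
low t55.9 p [0.4472 0.1259 0.1033] F [-0.3 -0.2 -3. ] w0.0302
```

View pics/w13.png

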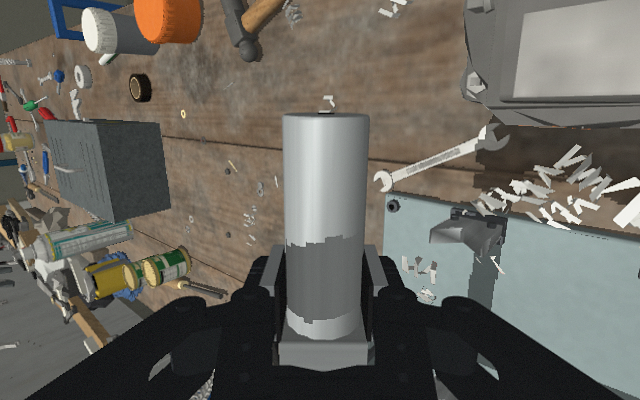

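View pics/si13c.png

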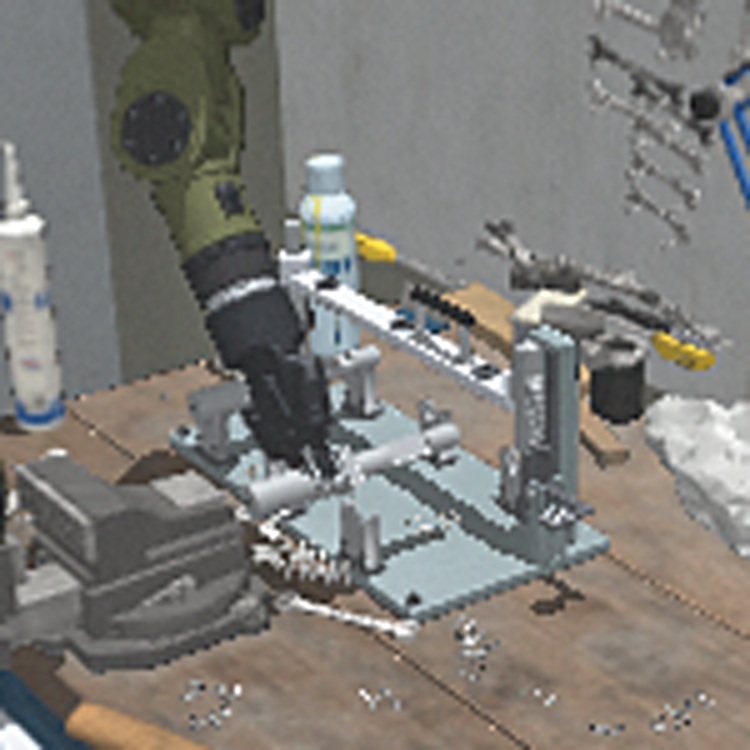

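```bash
python3 - <<'E'
from h import *
D=0.0045; Y=-0.13; XG=-0.09
p,A=gp(J([(0.04+XG,Y,0.106)])[0],-40,D)
print(move_straight(p,0.1,stop_force=15)); sleep(0.2); st("in")
p,A=gp(J([(0.04+XG,Y,0.068)])[0],-40,D)
print(move_straight(p,0.04,stop_force=8)); st("down")
shot("side","si14"); crop("si14",230,110,380,260,5,"si14c")
open_jaws(); s=st("open"); R=Rt(s["tool_rot"]); move_straight(s["tool_pos"]-0.10*R[:,0],0.2)
t=J([(0.03,Y,0.075)])[0]; look(t,30,0.25,"w14"); st(); crop("w14",275,100,375,260,5,"w14c")
E
```

```text
False
in t57.2 p [0.5312 0.124  0.1027] F [ 0.3  0.6 -4. ] w0.0298
True
down t58.0 p [0.5314 0.1232 0.067 ] F [1.  1.2 3.5] w0.0298
open t58.6 p [0.5305 0.1231 0.0659] F [-0.   0.5 -0.1] w0.0854
 t60.7 p [0.5599 0.1262 0.1669] F [ 0.9 -1.3  0. ] w0.0854
```

View pics/w14.png

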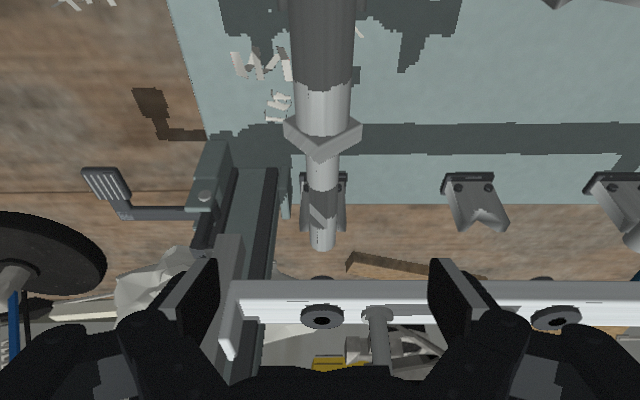

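View pics/w14c.png

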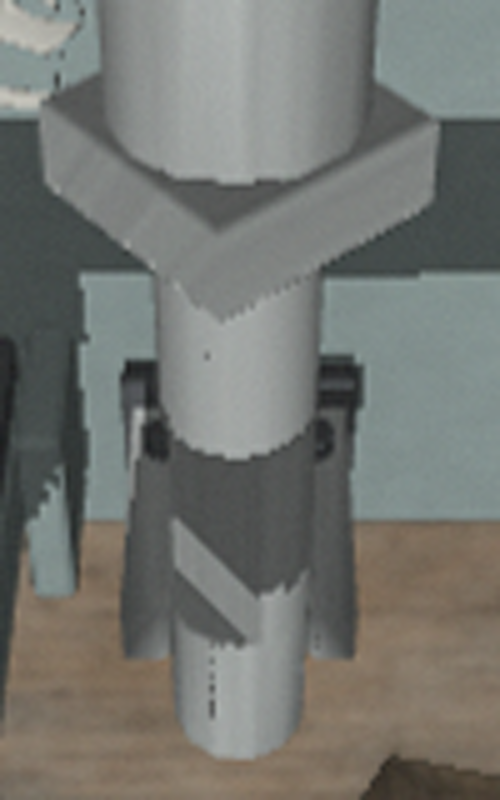

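```bash
python3 - <<'E'
from h import *
m=lambda P:[(275+a/5,100+b/5) for a,b in P]
v,r=fitroll("w14",-.13,[(-.069,-.017,.017),(-.069,.017,.017),(-.069,.017,-.017),(-.055,.017,.017)],m([(42,120),(220,230),(438,125),(222,320)]),50); print(np.round(v,4),np.round(r,1))
E
```

```text
[ 4.86784e+01  9.00000e-04 -2.00000e-04 -3.50000e-03] [-0.5 -2.9  0.5  1.5 -0.3 -0.9  0.3  2.4 -0.1 -1.8]
```

```bash
python3 - <<'E'
from h import *
roll(-0.13,24,-24.5,z=0.0715)
t=J([(0.03,-.13,0.075)])[0]; look(t,30,0.25,"w15"); st(); crop("w15",275,100,375,260,5,"w15c")
E
```

```text
hit False
in t62.2 p [0.5319 0.1288 0.0686] F [ 0.1 -0.8  0.1] w0.0854
grip t62.7 p [0.5321 0.1268 0.068 ] F [-2.8 -6.5  4.5] w0.0303
rolled t64.0 p [0.5323 0.1252 0.0681] F [ 0.9 -1.8  5.4] w0.0302
out t65.2 p [0.5322 0.1623 0.1491] F [-0.2 -0.7 -0.2] w0.0855
 t66.4 p [0.56   0.1262 0.167 ] F [ 0.5 -0.1  0.1] w0.0855
```

View pics/w15c.png

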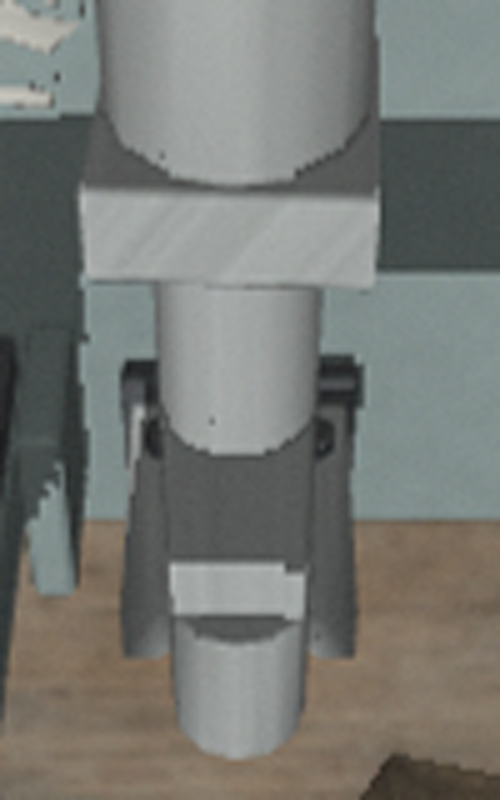

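```bash
python3 - <<'E'
from h import *
m=lambda P:[(275+a/5,100+b/5) for a,b in P]
print(np.round(fitroll("w15",-.13,NECK+FL,m([(79,186),(379,190),(86,276),(375,285),(173,614),(303,618)]))[0],4))
print(np.round(fitroll("w15",-.13,FL,m([(173,614),(303,618)]))[0],4))
# perp check: level in this view
c,_=load("w15"); 
for n,y in(("w15",-.13),("w11",.13)):
    c,_=load(n); a=proj(c,J([(-.029,y-.017,.087),(-.029,y+.017,.087)])); print(n,(a[1]-a[0])/ (a[1,0]-a[0,0]))
# tab & closeups: triangulate from w14 & w1, side
c14,_=load("w14"); c1,_=load("w1"); 
print("tab",tri([c14,c1],[(107,186),(171,257)]), "model", J([(0.055-.03,-.19-.058,.085)]))
E
```

```text
[ 2.5112e+00 -3.2000e-03 -1.0000e-04  0.0000e+00]
[ 2.1743e+00 -2.7000e-03  1.0000e-04  1.0000e-04]
w15 [1.00000000e+00 6.99341116e-04]
w11 [ 1.         -0.00123368]
tab [ 0.59009129 -0.0142833   0.08143015] model [[0.60425921 0.00723949 0.085     ]]
```

```bash
python3 - <<'E'
from h import *
crop("w15",70,140,230,260,5,"t1"); crop("w1",145,230,205,275,10,"t2"); crop("si14",300,170,370,230,10,"t3")
E
```

```text
(no output)
```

View pics/t1.png

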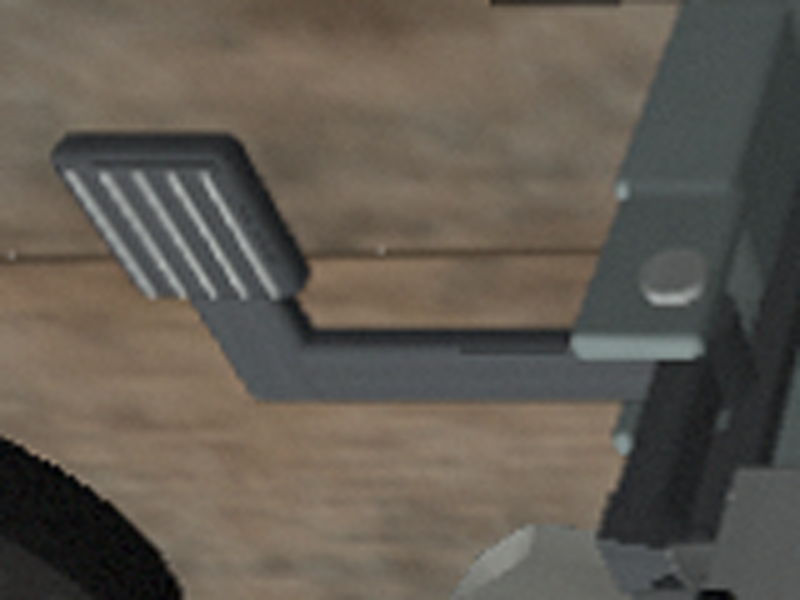

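View pics/t2.png

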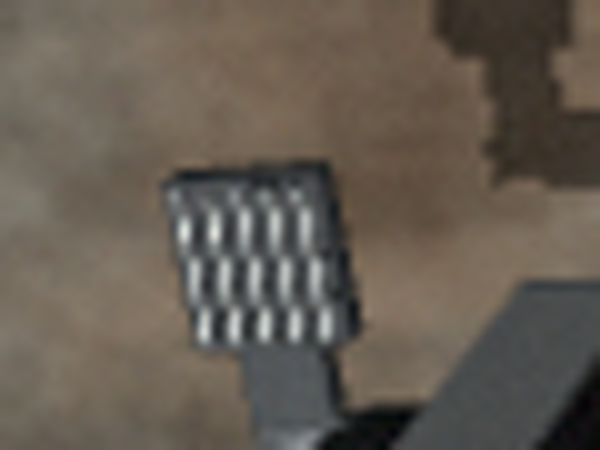

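View pics/t3.png

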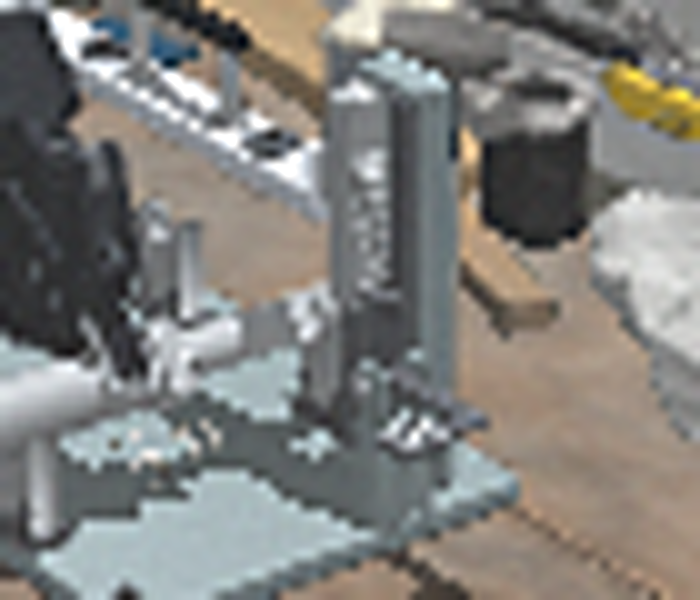

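```bash
python3 - <<'E'
from h import *
T=np.array([0.590,-0.0155,0.0])
s=read_state(); move_straight(s["tool_pos"]+[-0.08,0,0.10],0.25)
A=rpy(att(5)); R=att(5); off=-0.008*R[:,0]
movep(T+off+[0,0,0.22],A); grasp(); st("above")
p=T+off; p[2]=0.085+0.008+0.012
move_straight(p,0.15); sleep(.2); st("near"); shot("wrist","w16"); shot("side","si16"); shot("scene","sc16")
crop("si16",290,150,390,240,7,"si16c"); crop("sc16",290,130,390,230,7,"sc16c")
E
```

```text
above t68.6 p [ 0.59   -0.0162  0.228 ] F [-0.5  0.1  0.5] w-0.0000
near t69.8 p [ 0.5908 -0.0162  0.1061] F [0.6 0.6 0.4] w0.0002
```

View pics/w16.png

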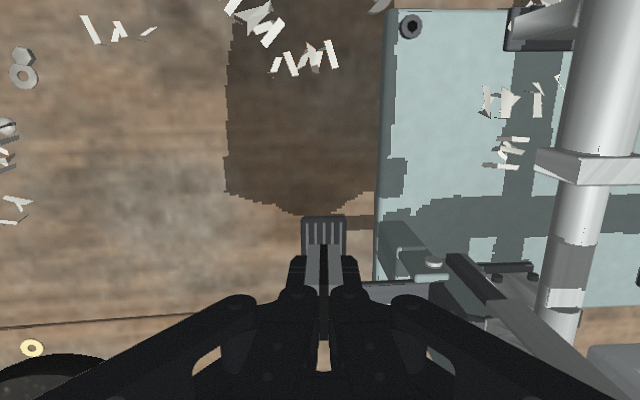

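View pics/si16c.png

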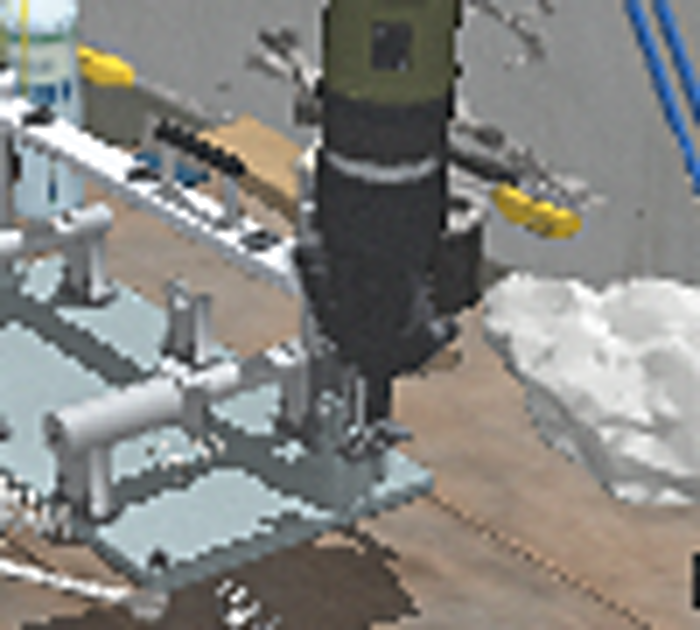

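View pics/sc16c.png

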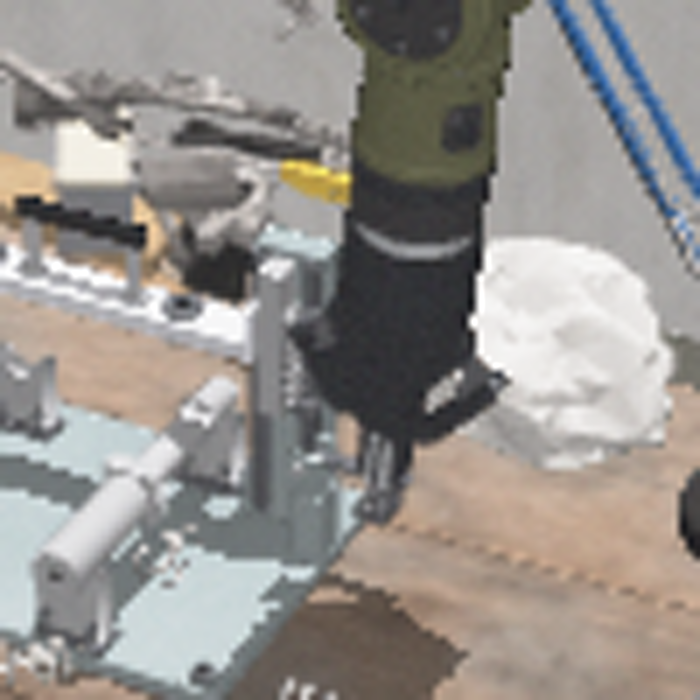

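```bash
python3 - <<'E'
from h import *
T=np.array([0.590,-0.0125,0.0]); R=att(13); A=rpy(R); off=-0.008*R[:,0]
p=T+off; p[2]=off[2]+0.105; move_straight(p,0.1,attitude=A); s=st("near")
f0=s["contact_force"]
for z in (0.090,0.084,0.080,0.076,0.0715):
    p=T+off; p[2]=off[2]+z; hit=move_straight(p,0.04,stop_force=25); s=st("z%.4f %s"%(z,hit))
    if hit: break
sleep(0.5); shot("side","si17"); st(); sleep(1.0); shot("side","si18"); shot("scene","sc18"); st()
crop("si18",250,110,380,260,5,"si18c");crop("sc18",210,110,370,250,5,"sc18c")
E
```

```text
near t70.2 p [ 0.5901 -0.0156  0.1127] F [ 0.6 -0.6 -0.2] w0.0003
z0.0900 False t70.8 p [ 0.5897 -0.014   0.0974] F [0.7 0.6 0.2] w0.0004
z0.0840 False t71.1 p [ 0.5902 -0.0144  0.0918] F [ 0.6 -0.4  1.1] w-0.0001
z0.0800 False t71.3 p [ 0.5895 -0.0143  0.0874] F [ 0.4 -0.8  3.3] w-0.0003
z0.0760 False t71.6 p [ 0.5899 -0.0142  0.0837] F [-1.  -0.1  2.4] w0.0000
z0.0715 False t71.8 p [ 0.5903 -0.0141  0.0794] F [0.3 1.9 3.6] w-0.0003
 t72.4 p [ 0.5902 -0.0142  0.0794] F [1.7 1.6 4.4] w-0.0000
 t73.5 p [ 0.5901 -0.0144  0.0793] F [1.7 1.3 4.5] w-0.0004
```

View pics/si18c.png

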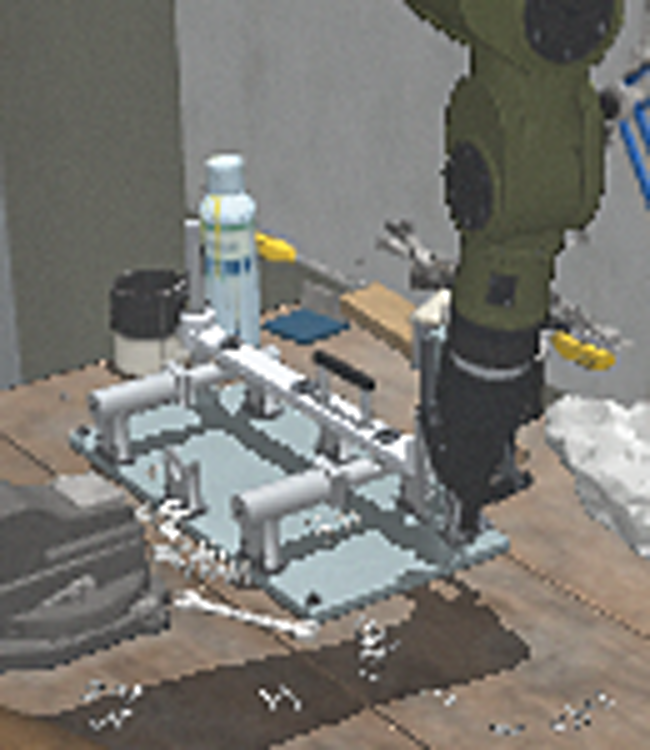

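View pics/sc18c.png

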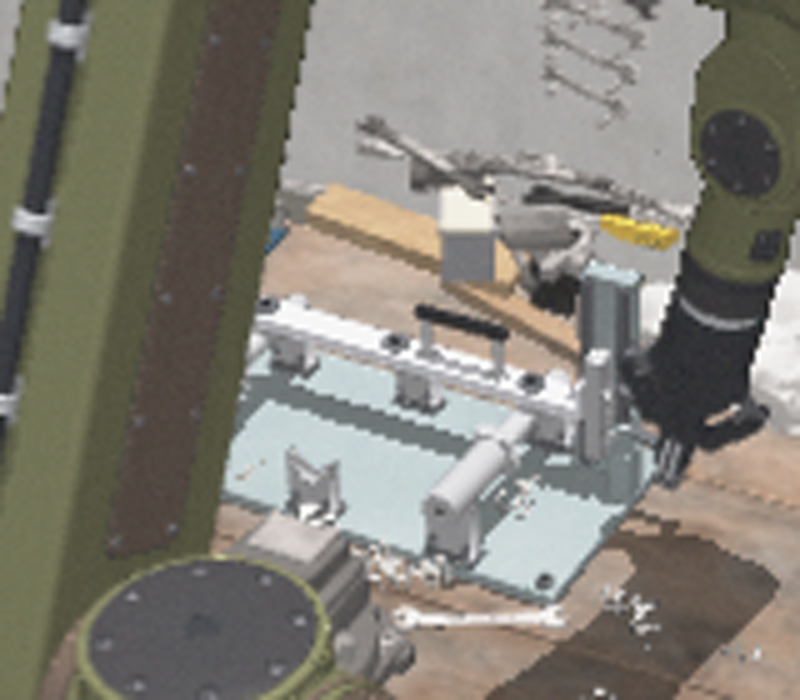

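```bash
python3 - <<'E'
from h import *
s=read_state(); p=s["tool_pos"]
move_straight(p+[0,-0.004,0.03],0.05); move_straight(p+[0,-0.01,0.17],0.2); st("up")
movep([0.42,0.1,0.33],rpy(patt(15))); sleep(.3); shot("wrist","w19")
look(J([(0.03,0.0,0.085)])[0],20,0.34,"w20"); shot("side","si20"); shot("scene","sc20"); st()
crop("si20",230,130,390,260,5,"si20c")
E
```

```text
up t75.1 p [ 0.5894 -0.0243  0.248 ] F [ 0.4 -0.4  0.3] w-0.0005
 t77.6 p [0.5257 0.2559 0.2578] F [ 0.1 -0.5 -0.2] w-0.0000
```

View pics/w20.png

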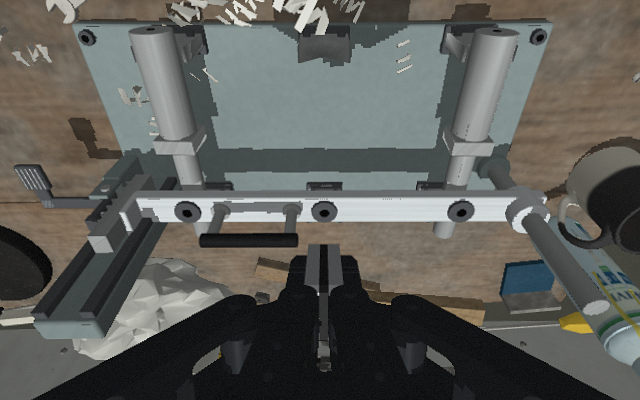

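View pics/si20c.png

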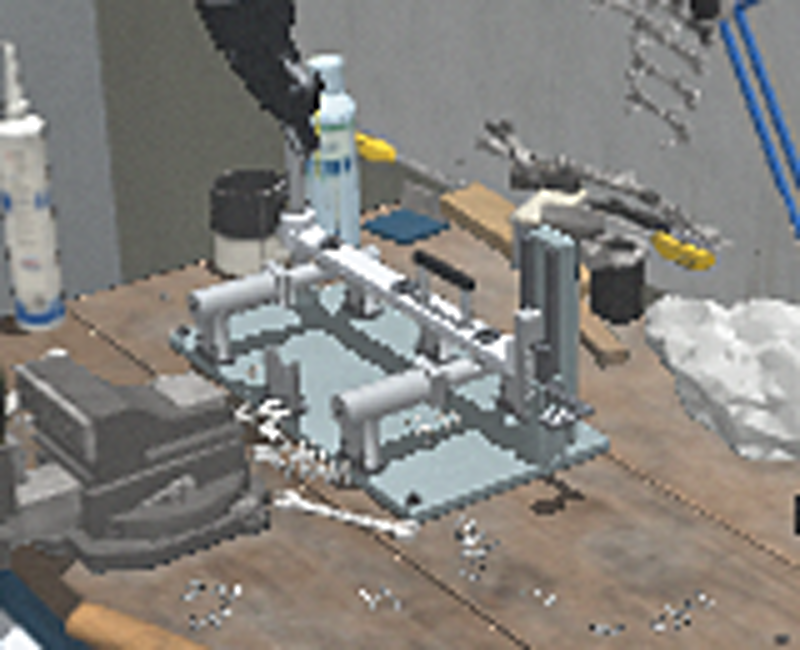

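View pics/w19.png

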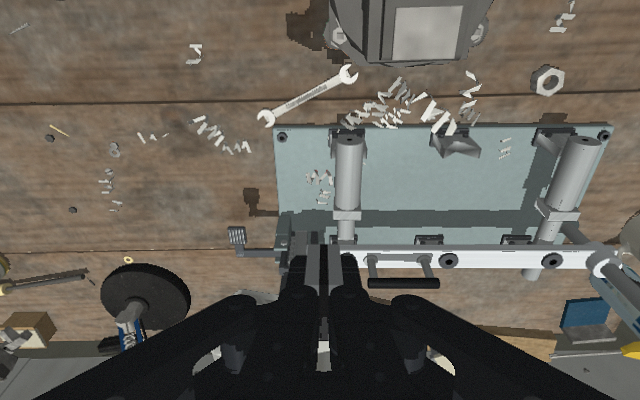

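```bash
python3 - <<'E'
from h import *
crop("w20",140,115,240,200,6,"e1"); crop("w20",420,115,520,200,6,"e2"); crop("w20",10,140,130,220,5,"e3")
c,_=load("w20"); ca,_=load("w19")
print("handle", tri([c,ca],[(249,240),(404,283)]))
for r in(0,.006,-.008): print(r,proj(c,J([(.04,-.065,.136+r)])),proj(ca,J([(.04,-.065,.136+r)])))
E
```

```text
handle [0.61977874 0.19032241 0.13776326]
0 [[249.3776357  241.50758211]] [[403.08168951 283.77582339]]
0.006 [[248.19530416 246.40490316]] [[404.08359597 287.5284308 ]]
-0.008 [[250.89585018 235.21517257]] [[401.78450239 278.91541076]]
```

View pics/e1.png

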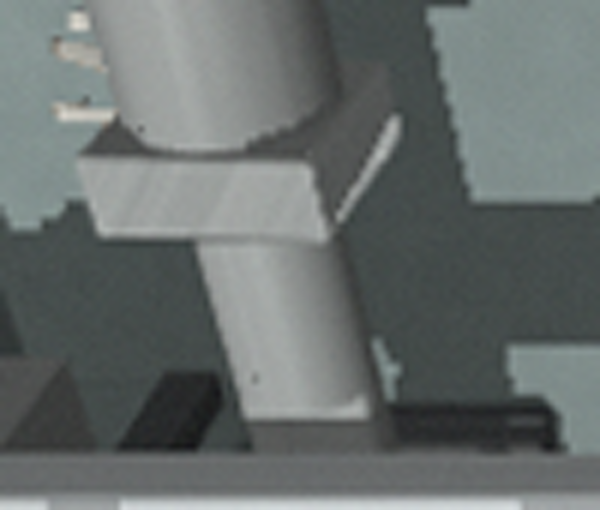

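View pics/e2.png

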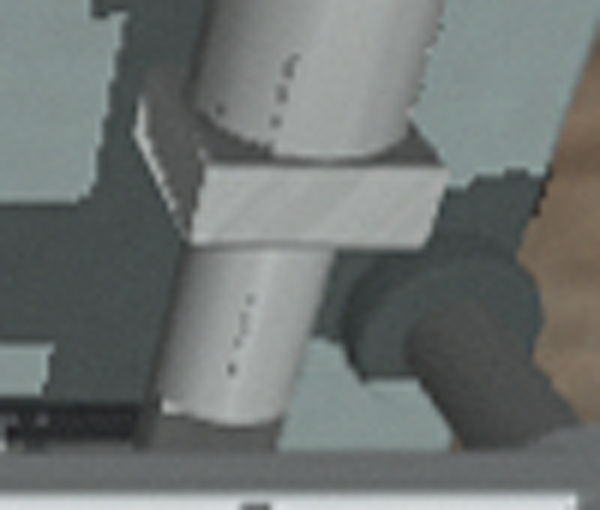

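View pics/e3.png

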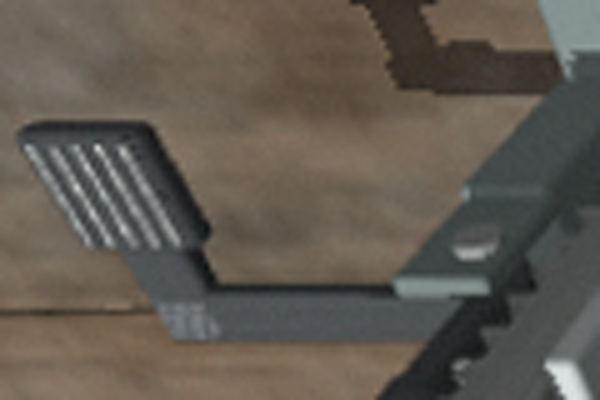

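```bash
python3 - <<'E'
from h import *
crop("si20",220,130,540,340,2.5,"si20d")
for n,sy,ox,P in(("w20",-.13,140,[(80,157),(308,160),(100,237),(328,240)]),("w20",.13,420,[(205,164),(443,167),(192,243),(425,246)])):
    print(np.round(fitroll(n,sy,NECK,[(ox+a/6,115+b/6) for a,b in P])[0],4))
E
```

```text
[ 3.0164e+00 -1.9000e-03  4.0000e-04 -9.0000e-04]
[ 1.3862e+00 -5.0000e-04 -3.0000e-04 -7.0000e-04]
```

View pics/si20d.png

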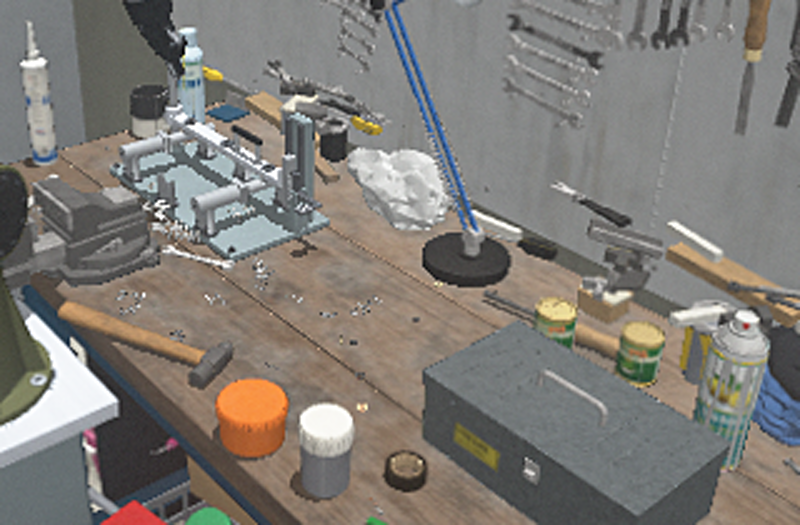

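```bash
python3 - <<'E'
from h import *
hand_in(); print(read_state()["time_s"])
E
```

```text
the job is handed in; nothing more can be done
the job is handed in; nothing more can be done
```

I loaded the jig and handed the job in after about 78 s of robot time; no verdict is reported. There were only two pins on the bench.

1. **Plate lift:** I lifted the bush plate by its handle. It held about 70 mm above its start, which matches the top tooth.
2. **Pins:** I laid one pin in the left station and one in the right, tails to the back, and rolled each until its flat faced up.
3. **Pawl:** I pressed and held the thumb tab. The plate came down onto the flats, and the tab sprang back when I let go.

My last camera checks, after the plate came down:

- **Rail:** the handle stands at 136 to 138 mm, so the rail is at 0 to within about 2 mm and the bushes rest on the flats.
- **Pin position:** both pins sit within about 2 mm of their places along the axis.
- **Flats:** from the edges of the square necks, the flats are tilted about 1.4° (left) and 3° (right). I left this alone because it is close to what I can measure.
- **Surroundings:** the tin and the sealant cartridge are standing, nothing fell, and the robot is clear of everything.

- **Misread flat:** I first misread the left pin's flat: it lay almost face down. That pin needed three regrips to roll it about 180°.
- **Force while rolling:** during two of those rolls the wrist force reached about 39 N, taken through the gripped pin. That is close to the 40 N limit on arm and gripper-body contact, but I saw no sign that the body touched anything.

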